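Hang up the brush pail on the bench rail

TASK

Clear the craft bench: take the spare S-hook off its little stand and hook it by its upper curl onto the long rail, in the bay that is still empty, over the middle of the shallow empty dish there. Then hang the small metal pail by its bail in the hook's lower curl and let go. Leave the tidy box that already hangs in the other bay hanging, and do not knock over or push about the jar, bottles, tin and bead dish on the bench.

Things in the scene. Friction and masses are not known exactly. Their poses are not given: they have to be found in the camera images.
- hook: Aluminium strip S-hook, 20 mm wide (y), 5 thick, 134 tall, 39 across (x), 0.06-0.1 kg, loose, hanging upright on the stand's arm. Origin: centre of the upper curl (inner radius 14 mm, top at z +19 mm). The S lies in its x-z plane. Straight legs, outer faces at x = +-19.4 mm: free leg at +x ends at z -16, leg at -x ends at z -30 mm and slants through (0,-48) to (17,-66) mm.
- hook_mouth (a point): where a bar enters the upper curl: (17, 0, -26) mm in the hook's frame, just below the free leg's end; the mouth opens to the hook's +x (on the stand: roughly away from the robot). A 12 mm bar going in level at z -26 mm to x = 0 clears leg and slant, then the hook is lowered 34 mm until its crown sits on the bar
- hook_low (a point): seat of the lower curl: lowest point of its inner surface, (0, 0, -110) mm in the hook's frame. The lower curl is the upper one turned half round: centre z -96 mm, free leg at -x ending upwards 30 mm above the seat; entered from -x (the robot's side) above that leg: an 8 mm bar with its axis 44 mm above the seat clears leg and slant
- stand: fixed stand for the spare hook: wooden base 90 x 140 x 12 mm, post at y = -55 mm, level steel arm 12 mm thick along its y from the post to a black 20 mm ball at y = +60 mm, arm axis 155 mm up. Origin: centre of underside. The hook hangs at y = 0 to +10 mm, its x along the stand's x
- rail: fixed steel rail 12 mm thick, 400 mm long along its y, axis 262 mm above the bench, on two 18 mm posts at y = +-200 mm (feet 110 x 60 x 8 mm); black collar 24 mm across at its middle parts it into two bays, middles at y = +-100 mm: one holds the tidy box, one is empty. Origin on the bench under the rail's middle; +x points away from the robot
- dish: fixed shallow empty dish of pale translucent plastic, 110 mm across and 14 mm high, on the bench under the middle of the empty bay. Origin: centre of its underside, straight below the rail's axis
- tidy: wooden tidy box 70 x 80 x 55 mm with a dark steel hanger, loose, hanging on the rail in the middle of the other bay. Origin: centre of its hanger's curl, about 253 mm up; box bottom 200 mm below it. To be left hanging there
- pail: grey enamelled pail, loose, upright on the bench: 80 mm across the rim, 66 at the foot, 60 high, 0.14-0.26 kg. Origin: centre of underside, z up. Stiff bail, fixed to it, of 8 mm round bar along its y, level for 60 mm, axis 105 mm up. Flat handle from the wall out to x = -92 mm, 12 mm thick (y), 34 to 58 mm up, towards the robot. Hung by the bail it is about level
- pail_bail (a point): middle of the bail's level part, on its axis (pail x = -4, z = 105 mm)
- pail_handle (a point): grip point of the pail's side handle, (-70, 0, 46) mm in the pail's frame
- jar: white jar 48 mm across, 36 mm high, loose bystander; origin centre of underside
- beads: pale dish of beads, 90 mm across, 22 mm high, loose bystander; origin centre of underside
- glue: white glue bottle, 48 mm across, 140 mm high, loose bystander; origin centre of underside
- syrup: amber bottle with cork, 66 mm across, 130 mm high, loose bystander; origin centre of underside
- tin: yellow tin, 74 mm across, 110 mm high, loose bystander; origin centre of underside

How it is judged:
On the way:
1. the hook hangs by its upper curl on the rail in the empty bay, let go (contact force between hook and rail above 0.2 N and contact force between hook and the fingers below 0.05 N and x of hook in the frame of rail between -0.016 and 0.016 m and height (world z) of hook between 0.245 and 0.262 m and angle between hook's own z axis and vertical below 0.3 rad and horizontal distance between hook and dish below 0.05 m), for 0.2 s.
At the end, for the whole second after the job is handed in: Hook on the rail by its upper curl (curl centre within 16 mm of the axis sideways, 245-262 mm up), within 50 mm of the dish seen from above; pail hung from its lower curl alone (bail within 18 mm of the seat); tilts under 0.3 rad, both under 0.08 m/s; tidy box within 30 mm of its start (contact force between hook and rail above 1 N and contact force between pail and hook above 0.8 N and x of hook in the frame of rail between -0.016 and 0.016 m and height (world z) of hook between 0.245 and 0.262 m and angle between each of hook, pail's own z axis and vertical below 0.3 rad and horizontal distance between hook and dish below 0.05 m and distance between pail_bail and hook_low below 0.018 m and height (world z) of pail above 0.025 m and linear speed of each of pail, hook below 0.08 m/s and distance of tidy from where it was at the start of the episode below 0.03 m and height (world z) of tidy above 0.24 m); the robot touches nothing.
It fails at once if the tidy box is knocked off the rail (height (world z) of tidy below 0.22 m).
It fails at once if a bystander (jar, beads, glue, syrup, tin) is moved more than 40 mm or tipped (distance of any of jar, beads, glue, syrup, tin from where it was at the start of the episode above 0.04 m or angle between any of glue, syrup, tin's own z axis and vertical above 0.5 rad).
It also fails if it takes over 66 s, if anything falls off the work surface, if the arm or the gripper's body presses on something with over 40 N, if the wrist force passes 120 N, or if a joint passes its speed limit or range.

ROBOT

A 6-joint arm with a two-finger parallel gripper is mounted at the origin on the work surface. World frame = base frame: x ahead of the robot, y to its left, z up, the work surface at z = 0. Lengths are in m, angles in rad, forces in N, time in s.
With the tool pointing down it reaches from about 0.225 to 0.875 m from the base axis. Payload 3.4 kg.
Tool frame: the origin (TCP) lies on the centre line of the jaws, within the pads' length; the fingertips stand 19 mm ahead of it and the grasp point (between the pads) is the TCP; z points along the fingers, y is the line along which they close (so a half turn about z gives the same grasp; the last joint's range is limited). The gripper opens to 85 mm and grips with 20 to 120 N. Pads are 22 mm wide; open, the fingers measure 114 mm over their backs; the gripper's body (76 mm by 85 mm) begins 54 mm behind the grasp point. The pads swing forward as they close: fully open they stand 13 mm farther back than shut.
Start: joints at [1.194, 0.276, 1.505, -0, 1.361, -0.121], TCP at [0.146, 0.556, 0.25] pointing down, gripper open.
Joint ranges: [-2.89, 2.89], [-0.75, 2.08], [0.22, 2.7], [-1.18, 4.32], [0.11, 2.71], [-2.7, 2.7]. Speed limits (rad/s): [2.57, 2.57, 3.14, 3.14, 3.14, 3.14].

INTERFACE

Orientations are given as a rotation vector (axis times angle).
In Python, from station import telemetry, vision, order gives the robot as it stands.
- The arm moves only by the shell command python3 -m crank 'ROWS' [OPENING] [FORCE]. ROWS is a JSON object of lists of equal length, an entry for each row: "slide": the shift along the world's x, y, z in mm, a list of three; "twist": the turn, a rotation vector about the world's x, y, z in degrees, a list of three. In form: {"slide": [[x, y, z], ...], "twist": [[wx, wy, wz], ...]}. A call has 1 to 20 rows; each row shifts and turns the commanded pose from where the row before left it; what a row does not reach is not made up. A row lasts 1/8 s, in which the tool goes at most 62.5 mm and 10.7 degrees, less where a joint would pass 70% of its speed; a pose out of reach is approached as far as the arm can. A call is refused whole if a number of a shift passes 62.5 or a number of a turn 10.7, either way. A call with a gripper value outside its range is refused whole. OPENING is the gripper command: -1 is fully open, 1 is shut, values between are in proportion, set as the call begins (- or left out, the last holds). The fingers move at their own pace and stop on an object; FORCE is the grip in N (left out, the last holds). Time passes only in rows, so rows that do not move let the fingers close. It gives the time, the measured TCP pose, the force, the opening and the grip force at its end, in the units of the state.
- telemetry.read_state(): the state, without advancing time (a new reading comes with each control period).
- vision.camera(name): name is "scene" or "side" or "wrist"; returns a dict with "color" (400x640x3 uint8, red, green, blue), "fx", "fy", "cx", "cy" (pixels), "position" and "attitude" of the camera in the world; the wrist camera has in their place "mount" (4x4, takes a point from camera to tool coordinates, whose origin is the TCP and whose axes are the flange's). Camera axes: x right, y down, z forward; pixel columns grow to the right and rows downward; lengths in m; the calibration is good to about 2 mm. A picture is of the moment at which its call begins: read the wrist's pose just before it. There is no depth.
- order.hand_in(): hands the job in; it is judged then, once.
The state is a dict: "time_s": time; "qpos": joint angles; "qvel": joint speeds; "joint_torque": joint torques, N m; "tcp_pos": TCP position; "orientation": TCP orientation; "force": force on the tool from outside, world axes, zero at the start; "torque": the same for the moment, N m; "opening": finger opening in m; "gripper_force": force on a finger pad.
Only numpy, scipy, OpenCV 4.12 (cv2) and the standard library are available. Lean on these libraries where they do the work, as an engineer would, in place of code of your own. Each camera call takes 0.05 s, during which the arm holds its last target. There are 200 camera calls.

## Working session

There is one attempt and no reset: what is moved stays moved. The work goes in short steps, Python scripts to look and compute and a shell command to move; the robot and the scene stay as the last step left them, time stands still between calls to the robot, and variables do not carry over. Pictures are saved under pics/ and viewed, at most 10 in all, crops included, and the job is handed in when it is done.

```bash
mkdir -p pics; cat > h.py <<'E'
import numpy as np, cv2
from scipy.spatial.transform import Rotation as R
from station import telemetry, vision, order
def rot(a):
    a=np.array(a,float)
    if a.shape==(3,3): return a
    return R.from_rotvec(a).as_matrix() if a.size==3 else R.from_quat(a).as_matrix()
def snap(name,f):
    s=telemetry.read_state(); c=vision.camera(name)
    if 'mount' in c:
        M=np.array(c['mount']); T=np.eye(4); T[:3,:3]=rot(s['orientation']); T[:3,3]=s['tcp_pos']; M=T@M
        c['P'],c['A']=M[:3,3],M[:3,:3]
    else: c['P'],c['A']=np.array(c['position']),rot(c['attitude'])
    cv2.imwrite('pics/'+f,c['color'][:,:,::-1]); 
    np.savez('pics/'+f+'.npz',P=c['P'],A=c['A'],K=[c['fx'],c['fy'],c['cx'],c['cy']])
    return c
def load(f):
    d=np.load('pics/'+f+'.npz'); return d['P'],d['A'],d['K']
def ray(f,u,v):
    P,A,K=load(f); d=A@np.array([(u-K[2])/K[0],(v-K[3])/K[1],1]); return P,d
def onz(f,u,v,z):
    P,d=ray(f,u,v); return (P+d*(z-P[2])/d[2]).round(4)
def proj(f,X):
    P,A,K=load(f); q=A.T@(np.array(X)-P); return (K[0]*q[0]/q[2]+K[2]).round(1),(K[1]*q[1]/q[2]+K[3]).round(1)
def tri(obs):
    M=np.zeros((3,3));b=np.zeros(3);L=[]
    for f,u,v in obs:
        P,d=ray(f,u,v); d=d/np.linalg.norm(d); Q=np.eye(3)-np.outer(d,d); M+=Q;b+=Q@P;L.append((Q,P))
    X=np.linalg.solve(M,b); return X.round(4),[float(np.linalg.norm(Q@(X-P)).round(4)) for Q,P in L]
E
python3 - <<'E'
from h import *
for n in ['scene','side','wrist']:
    c=snap(n,n+'0.png'); print(n,c['P'],c['A'].round(3).tolist(),c['fx'],c.get('attitude'))
print(telemetry.read_state())
E
```

```text
scene [1.22110557 0.00926281 1.30887846] [[-0.09, 0.858, -0.506], [0.996, 0.078, -0.044], [0.002, -0.508, -0.861]] 471.23868458475323 [-1.84033204 -2.01456215  0.54819328]
side [0.2145046  0.62200496 1.07551035] [[-0.888, -0.353, 0.294], [-0.459, 0.676, -0.576], [0.004, -0.647, -0.763]] 453.9142725592061 [-0.66586592  2.72890066 -1.00264153]
wrist [0.07816096 0.57390243 0.37281229] [[0.253, 0.929, 0.269], [0.968, -0.242, -0.071], [-0.001, 0.278, -0.96]] 324.55559242564044 None
{'time_s': 0.15, 'qpos': array([ 1.19397684e+00,  2.76423896e-01,  1.50582816e+00,  1.33028450e-05,
        1.36066520e+00, -1.20998631e-01]), 'qvel': array([ 0.00033748, -0.00060955, -0.00306908, -0.00049595, -0.00043045,
        0.00110171]), 'joint_torque': array([ 4.47356251e-04, -4.17147160e+01, -2.46032685e+01, -1.98244425e-04,
        7.66377576e-03, -1.82781798e-05]), 'tcp_pos': array([0.14536757, 0.55595788, 0.24965877]), 'orientation': array([-4.00708617e-01, -3.11559041e+00,  2.01129543e-03]), 'force': array([ 1.15608745, -0.22422916, -1.12763438]), 'torque': array([-0.01064292,  0.04933778, -0.0482274 ]), 'gripper_force': 0.0, 'opening': 0.08512461169847627}
```

View pics/scene0.png

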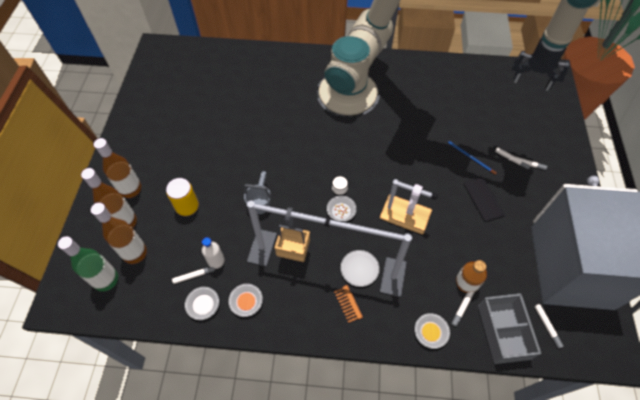

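View pics/side0.png

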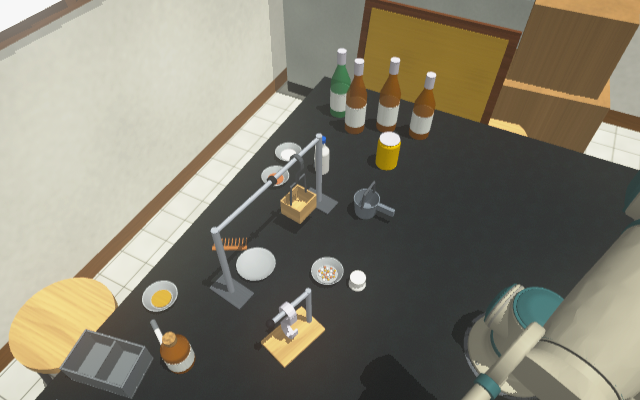

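The scene view shows the robot's base at (348,95), the rail from (250,206) to (408,238) and the tidy box at (292,243). The empty dish is at (360,267), the stand at (405,212) and the pail at (258,190). Next I'll magnify the key areas in one composite.

```bash
python3 - <<'E'
from h import *
a=cv2.imread('pics/scene0.png')[165:300,235:445]; b=cv2.imread('pics/side0.png')[125:375,205:405]
A=cv2.resize(a,None,fx=2.2,fy=2.2,interpolation=cv2.INTER_CUBIC)
A=cv2.resize(a,(420,270),interpolation=cv2.INTER_CUBIC); B=cv2.resize(b,(380,475),interpolation=cv2.INTER_CUBIC)
o=np.zeros((475,800,3),np.uint8); o[:270,:420]=A; o[:,420:]=B
c=cv2.imread('pics/scene0.png')[170:240,375:445]; o[275:475,0:200]=cv2.resize(c,(200,200),interpolation=cv2.INTER_CUBIC)
c=cv2.imread('pics/scene0.png')[165:235,235:305]; o[275:475,210:410]=cv2.resize(c,(200,200),interpolation=cv2.INTER_CUBIC)
cv2.imwrite('pics/comp.png',o)
E
```

```text
(no output)
```

View pics/comp.png

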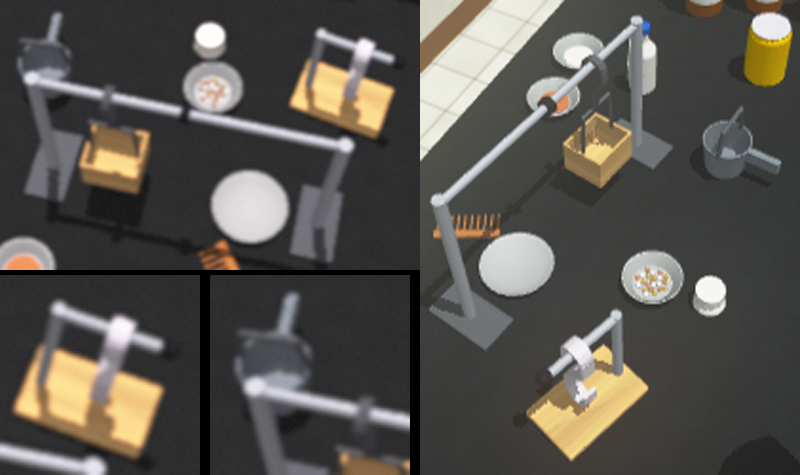

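```bash
python3 - <<'E'
from h import *
s,d='scene0.png','side0.png'
for n,a,b in [('railR',(251,204),(319.2,135.5)),('railL',(408,237.5),(214.5,230.8)),('collar',(328,222),(271.8,179.2)),
 ('post',(395.3,182.3),(307.6,291.3)),('ball',(430,195),(270.8,323.4)),('hooktop',(417,187.5),(287.5,305)),('rim',(257,194),(366.6,202)),('htip',(263.7,173),(393.4,211))]:
    print(n,tri([(s,*a),(d,*b)]))
print('dish',onz(s,360,267.5,.01),onz(d,205+97/1.9,125+264/1.9,.01))
print('pailhandle',onz(s,263.7,173,.05),onz(d,393,211,.05)); print('rim',onz(s,257,192,.06),onz(d,366.6,202,.06))
print('jar',onz(s,340,182,.036),onz(d,357.6,275,.036),'beads',onz(s,341,207,.015),onz(d,327.5,270,.015))
print('glue',onz(s,209,242,.13),'syrup',onz(s,480,266,.13),'tin',onz(s,179,187,.11))
E
```

```text
railR (array([ 0.6506, -0.2192,  0.2692]), [0.0012, 0.0012])
railL (array([0.7089, 0.1771, 0.2687]), [0.0008, 0.0008])
collar (array([ 0.6814, -0.0215,  0.2651]), [0.0021, 0.0021])
post (array([0.4821, 0.1601, 0.1581]), [0.0003, 0.0003])
ball (array([0.5153, 0.2625, 0.1534]), [0.0039, 0.0039])
hooktop (array([0.5018, 0.2188, 0.1715]), [0.0009, 0.0009])
rim (array([ 0.4994, -0.2492,  0.0516]), [0.0048, 0.0048])
htip (array([ 0.417 , -0.2447,  0.0539]), [0.0012, 0.0012])
dish [0.6924 0.079  0.01  ] [0.6946 0.0757 0.01  ]
pailhandle [ 0.4155 -0.2445  0.05  ] [ 0.4182 -0.2488  0.05  ]
rim [ 0.4933 -0.2525  0.06  ] [ 0.499  -0.2368  0.06  ]
jar [4.184e-01 1.000e-04 3.600e-02] [ 0.4227 -0.0067  0.036 ] beads [0.4975 0.0096 0.015 ] [0.5071 0.0042 0.015 ]
glue [ 0.7042 -0.3436  0.13  ] syrup [0.708  0.3915 0.13  ] tin [ 0.5263 -0.4764  0.11  ]
```

Rail, stand, dish and pail all agree with the given sizes: the rail's yaw is about -8°, the stand's about -18°, and the empty bay's middle is at (0.694, 0.078). I'll move to a tilted pose in front of the hook and look with the wrist camera.

```bash
python3 -m crank '{"slide":[[30,-38,0],[30,-38,0],[30,-38,0],[30,-38,0],[30,-38,0],[30,-38,0],[30,-38,0],[30,-38,0],[0,0,0],[0,0,0]],"twist":[[-1.8,-6,-0.4],[-1.8,-6,-0.4],[-1.8,-6,-0.4],[-1.8,-6,-0.4],[-1.8,-6,-0.4],[-1.8,-6,-0.4],[-1.8,-6,-0.4],[-1.8,-6,-0.4],[0,0,0],[0,0,0]]}' -0.2 40
python3 - <<'E'
from h import *
s=telemetry.read_state(); print(s['qpos'].round(2),s['tcp_pos'].round(4),rot(s['orientation']).round(3).tolist(),s['opening'])
snap('wrist','w1.png')
E
```

```text
time_s: 1.4
tcp_pos: [0.3857, 0.253, 0.2505]
orientation: [0.358, 2.245, -0.171]
force: [-0.1, 0.7, 0.2]
opening: 0.0516
gripper_force: 0.0
[ 1.    0.07  2.11 -1.06  1.02  0.37] [0.3857 0.253  0.2505] [[-0.611, 0.312, 0.728], [0.198, 0.95, -0.241], [-0.767, -0.003, -0.642]] 0.05156270568389023
```

View pics/w1.png

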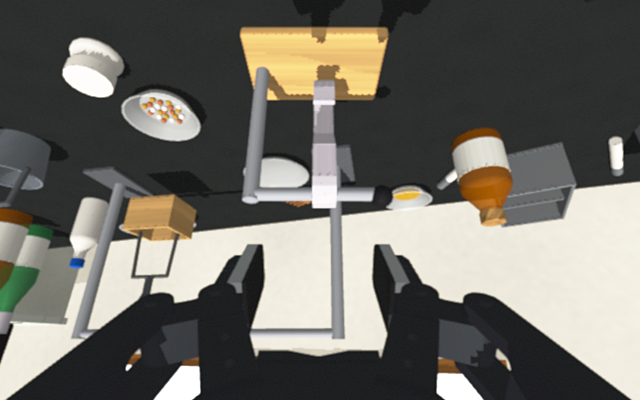

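The view is upside down. The arm runs from the post top at (250,195) to the ball at (382,196), level in the picture, so the yaw fits. The hook's crown is at (325,206) and its lower end at (324,82).

```bash
python3 - <<'E'
from h import *
w='w1.png'
print('post',onz(w,250,195,.155),'ball',onz(w,382,196,.155))
print('crown',onz(w,325,200,.166), tri([(w,325,203),('scene0.png',417,187.5),('side0.png',287.5,305)]))
a=onz(w,240,30,.012);b=onz(w,388,28,.012);print('base near',a,b,np.degrees(np.arctan2(-(b-a)[0],(b-a)[1])))
# model check: hook at C,yaw
for yaw in (-18,-20):
  th=np.radians(yaw);X=np.array([np.cos(th),np.sin(th),0])
  O=np.array([.502,.217,.147]);
  for p in [(0,19),(-19.4,-20),(0,-115),(-19.4,-82)]:
    print(yaw,p,proj(w,O+X*p[0]/1e3+np.array([0,0,p[1]/1e3])))
E
```

```text
post [0.4839 0.1573 0.155 ] ball [0.522  0.2686 0.155 ]
crown [0.491  0.2248 0.166 ] (array([0.5009, 0.2196, 0.1669]), [0.0033, 0.0014, 0.0036])
base near [0.4307 0.1625 0.012 ] [0.4708 0.2921 0.012 ] -17.19277754036229
-18 (0, 19) (np.float64(320.2), np.float64(205.9))
-18 (-19.4, -20) (np.float64(320.2), np.float64(155.7))
-18 (0, -115) (np.float64(320.1), np.float64(86.9))
-18 (-19.4, -82) (np.float64(320.2), np.float64(99.1))
-20 (0, 19) (np.float64(320.2), np.float64(205.9))
-20 (-19.4, -20) (np.float64(321.0), np.float64(155.7))
-20 (0, -115) (np.float64(320.1), np.float64(86.9))
-20 (-19.4, -82) (np.float64(320.9), np.float64(99.1))
```

```bash
python3 -m crank '{"slide":[[7,-0.5,-31],[7,-0.5,-31],[7,-0.5,-31],[7,-1,-31],[0,0,0],[0,0,0]],"twist":[[0,0,0],[0,0,0],[0,0,0],[0,0,0],[0,0,0],[0,0,0]]}' -0.2 40
python3 - <<'E'
from h import *
s=telemetry.read_state(); print(s['qpos'].round(2),s['tcp_pos'].round(4),rot(s['orientation'])[:,2].round(3))
print((np.array([.494,.224,.055])-s['tcp_pos'])*1000)
E
```

```text
time_s: 2.2
tcp_pos: [0.4028, 0.2655, 0.1533]
orientation: [0.381, 2.286, -0.202]
force: [-0.1, 0.5, 0.1]
opening: 0.0517
gripper_force: 0.0
[ 0.96  0.26  2.18 -1.18  0.89  0.6 ] [0.4028 0.2655 0.1533] [ 0.692 -0.263 -0.673]
[ 91.18816989 -41.48800117 -98.25427749]
```

```bash
python3 -m crank '{"slide":[[14,-8,-10],[14,-8,-10],[12,-8,-10],[10,-4,-10],[0,0,0],[0,0,0]],"twist":[[0,0,0],[0,0,0],[0,0,0],[0,0,0],[0,0,0],[0,0,0]]}' -0.2 40
python3 - <<'E'
from h import *
s=telemetry.read_state(); print(s['qpos'].round(2),s['tcp_pos'].round(4),rot(s['orientation']).round(3).tolist())
print((np.array([.494,.224,.055])-s['tcp_pos'])*1000)
E
```

```text
time_s: 2.95
tcp_pos: [0.4457, 0.2512, 0.1369]
orientation: [0.404, 2.326, -0.231]
force: [0.7, -0.5, -1.2]
opening: 0.0514
gripper_force: 0.0
[ 0.84  0.29  2.15 -1.18  0.82  0.51] [0.4457 0.2512 0.1369] [[-0.669, 0.354, 0.654], [0.219, 0.934, -0.282], [-0.711, -0.046, -0.702]]
[ 48.34395752 -27.16593846 -81.86196446]
```

```bash
cat >> h.py <<'E'
def goal(pos,yaw,pitch,show=True):
    """delta in mm / deg from measured pose to TCP pos with tool heading yaw, pitch below horizontal"""
    s=telemetry.read_state(); y,p=np.radians([yaw,pitch])
    z=np.array([np.cos(p)*np.cos(y),np.cos(p)*np.sin(y),-np.sin(p)]); Y=np.array([-np.sin(y),np.cos(y),0])
    D=np.c_[np.cross(Y,z),Y,z]; d=R.from_matrix(D@rot(s['orientation']).T).as_rotvec(degrees=True)
    print('q',s['qpos'].round(2),'d mm',((np.array(pos)-s['tcp_pos'])*1e3).round(1),'deg',d.round(1),'F',s['force'].round(1))
E
python3 - <<'E'
from h import *
t=np.array([.488,.226,.049]); p=np.radians(44);y=np.radians(-9)
u=np.array([np.cos(p)*np.cos(y),np.cos(p)*np.sin(y),-np.sin(p)])
goal(t-u*.10,-9,44)
print((u*100).round(1))
E
```

```text
q [ 0.84  0.29  2.15 -1.18  0.82  0.51] d mm [-28.7 -13.9 -18.4] deg [ 2.4 -1.3 11.8] F [ 0.7 -0.5 -1.2]
[ 71.  -11.3 -69.5]
```

```bash
python3 -m crank '{"slide":[[-14,-7,0],[-14,-7,0],[0,0,-9],[0,0,-9],[0,0,0],[0,0,0]],"twist":[[0.8,-0.4,4],[0.8,-0.4,4],[0.8,-0.4,4],[0,0,0],[0,0,0],[0,0,0]]}' -0.2 40
python3 - <<'E'
from h import *
goal([.488,.226,.049],-9,44)
E
```

```text
time_s: 3.7
tcp_pos: [0.4118, 0.2521, 0.1544]
orientation: [0.198, 2.392, -0.105]
force: [-0.0, 0.0, -0.3]
opening: 0.0514
gripper_force: 0.0
q [ 0.82  0.16  2.23 -1.18  0.67  0.35] d mm [  76.2  -26.1 -105.4] deg [ 0.6 -3.5  0.9] F [-0.   0.  -0.3]
```

The fourth joint stops at its limit, so I'll fit a kinematic model from recorded poses and choose the wrist branch properly. I'll collect those poses while retreating.

```bash
cat > rec.py <<'E'
import json
from station import telemetry
s=telemetry.read_state()
open('log.jsonl','a').write(json.dumps([list(map(float,s[k])) for k in('qpos','tcp_pos','orientation')])+'\n')
E
cat > log.jsonl <<'E'
[[1.19397684,0.276423896,1.50582816,0.0000133,1.3606652,-0.120998631],[0.14536757,0.55595788,0.24965877],[-0.400708617,-3.11559041,0.00201]]
E
python3 rec.py
python3 -m crank '{"slide":[[-10,0,30],[-10,10,30],[-10,10,30]],"twist":[[0,8,0],[0,8,0],[0,8,10]]}' ; python3 rec.py
python3 -m crank '{"slide":[[0,0,20],[0,0,20],[0,0,0]],"twist":[[8,0,10],[8,0,10],[8,0,0]]}' ; python3 rec.py
python3 -m crank '{"slide":[[40,0,0],[40,0,0],[0,0,0]],"twist":[[-8,-8,10],[-8,-8,10],[0,0,0]]}' ; python3 rec.py
cat > kin.py <<'E'
import numpy as np, json
from scipy.spatial.transform import Rotation as R
from scipy.optimize import least_squares
def fk(q,p,s4=1,s6=1):
    o1,a1,b,d1,L2,a3,L4,L6,c6=p
    r=R.from_euler
    R1=r('z',q[0]+o1);R2=R1*r('y',q[1]);R3=R2*r('y',q[2]);R4=R3*r('z',s4*q[3]);R5=R4*r('y',q[4])
    w=R1.apply([a1,b,d1])+R2.apply([0,0,L2])+R3.apply([a3,0,L4])
    return w+R5.apply([0,0,L6]),R5*r('z',s6*q[5]+c6),w
if __name__=='__main__':
    D=[json.loads(l) for l in open('log.jsonl')]
    best=None
    for s4 in(1,-1):
     for s6 in(1,-1):
      for c in(-1.57,0,1.57,3.1):
        def f(p):
            e=[]
            for q,x,o in D:
                P,T,_=fk(q,p,s4,s6); e+=list(P-x)+list(.3*(T.inv()*R.from_rotvec(o)).as_rotvec())
            return e
        s=least_squares(f,[0,0,0,.3,.4,0,.4,.2,c])
        if best is None or s.cost<best[0]: best=(s.cost,s4,s6,s.x,np.abs(s.fun).max())
    print(best[0],best[1:3],best[3].round(4),best[4]); json.dump([best[1],best[2],best[3].tolist()],open('kin.json','w'))
E
python3 kin.py; tail -1 log.jsonl
```

```text
time_s: 4.08
tcp_pos: [0.3968, 0.2587, 0.2152]
orientation: [0.087, 2.649, -0.14]
force: [0.2, -0.7, 0.3]
opening: 0.0509
gripper_force: 0.0
time_s: 4.45
tcp_pos: [0.3929, 0.2573, 0.2369]
orientation: [-0.075, 2.652, 0.32]
force: [-0.0, -0.8, -0.3]
opening: 0.051
gripper_force: 0.0
time_s: 4.82
tcp_pos: [0.4734, 0.2564, 0.2346]
orientation: [-0.475, 2.474, 0.113]
force: [-0.7, -0.4, -0.1]
opening: 0.0511
gripper_force: 0.0
3.1205945744623446e-14 (1, 1) [-0.      0.      0.0694  0.1368  0.6297  0.0604  0.4211  0.3455  1.5708] 2.4775355537541285e-07
[[0.39081129305026163, -0.015147232058582523, 2.0772136724642034, -0.08359048039708696, 0.4554868441130653, -1.4960960913374441], [0.47342717392371686, 0.25638860048861906, 0.2346047895534592], [-0.4748967478566555, 2.473747475000836, 0.11257241239525212]]
```

The model is exact (max error 2.5e-7). Next is a search over pitch, yaw and flip for poses feasible at both the stand and the rail.

```bash
cat > ik.py <<'E'
import numpy as np, json
from scipy.spatial.transform import Rotation as R
from kin import fk
P=json.load(open('kin.json'))[2]; o1,a1,b,d1,L2,a3,L4,L6,c6=P
LO=np.array([-2.89,-.75,.22,-1.18,.11,-2.7]);HI=np.array([2.89,2.08,2.7,4.32,2.71,2.7])
def Rt(yaw,pitch,flip=0):
    y,p=np.radians([yaw,pitch]); z=np.array([np.cos(p)*np.cos(y),np.cos(p)*np.sin(y),-np.sin(p)]); Y=np.array([-np.sin(y),np.cos(y),0])*(-1 if flip else 1)
    return np.c_[np.cross(Y,z),Y,z]
def ik(pos,M):
    """all in-range solutions, with the margin to the nearest limit"""
    w=np.array(pos)-L6*M[:,2]; out=[]; r2=w[0]**2+w[1]**2-b*b
    if r2<0: return out
    r=np.sqrt(r2); q1=np.arctan2(w[1],w[0])-np.arctan2(b,r)
    x,z=r-a1,w[2]-d1; Lf=np.hypot(a3,L4); c=(x*x+z*z-L2**2-Lf**2)/(2*L2*Lf)
    if abs(c)>1: return out
    g=np.arccos(c); q3=g-np.arctan2(a3,L4)
    q2=np.arctan2(x,z)-np.arctan2(Lf*np.sin(g),L2+Lf*np.cos(g))
    N=(R.from_euler('z',q1)*R.from_euler('y',q2+q3)).as_matrix().T@M
    for s in(1,-1):
        q5=np.arccos(N[2,2]); q4=np.arctan2(s*N[1,2],s*N[0,2]); q5*=s
        A=(R.from_euler('z',q4)*R.from_euler('y',q5)).as_matrix().T@N; q6=np.arctan2(A[1,0],A[0,0])-c6
        for k in(0,1):
            q=np.array([q1,q2,q3,q4+2*np.pi*k,q5,(q6+np.pi)%(2*np.pi)-np.pi])
            m=np.minimum(q-LO,HI-q).min()
            if m>0: out.append((m,q))
    return out
def solve(pos,yaw,pitch,flip): return ik(pos,Rt(yaw,pitch,flip))
E
python3 - <<'E'
from ik import *
def hp(o,yaw,g):  # tcp for hook origin o
    a=np.radians(yaw); return np.array(o)+[np.cos(a)*g[0],np.sin(a)*g[0],g[1]]
g=(-.016,-.098)
for flip in(0,1):
  for p in range(20,50,4):
    S=[];Rr=[]
    for y in range(-40,25,5):
      for L,oo in((S,[(.5035,.221,.147),(.5035,.221,.185)]),(Rr,[(.692,.078,.254),(.692,.078,.29),(.64,.085,.29)])):
        sols=[solve(hp(o,y,g),y,p,flip) for o in oo]
        if all(sols):
            br=[max(s,key=lambda t:t[0]) for s in sols]
            L.append((y,round(min(t[0] for t in br),2),round(br[0][1][3],1)))
    print(flip,p,'S',S); print('    R',Rr)
E
```

```text
0 20 S [(-15, np.float64(0.04), np.float64(4.2)), (-10, np.float64(0.18), np.float64(4.1)), (-5, np.float64(0.11), np.float64(3.9)), (0, np.float64(0.04), np.float64(3.8))]
    R [(-25, np.float64(0.1), np.float64(4.1)), (-20, np.float64(0.27), np.float64(4.0)), (-15, np.float64(0.35), np.float64(3.8)), (-10, np.float64(0.31), np.float64(3.6)), (-5, np.float64(0.28), np.float64(3.4)), (0, np.float64(0.26), np.float64(3.2)), (5, np.float64(0.24), np.float64(3.0)), (10, np.float64(0.24), np.float64(2.8)), (15, np.float64(0.26), np.float64(2.6)), (20, np.float64(0.28), np.float64(2.4))]
0 24 S [(-15, np.float64(0.03), np.float64(4.2)), (-10, np.float64(0.19), np.float64(4.1)), (-5, np.float64(0.13), np.float64(3.9)), (0, np.float64(0.06), np.float64(3.7))]
    R [(-25, np.float64(0.02), np.float64(4.2)), (-20, np.float64(0.19), np.float64(4.0)), (-15, np.float64(0.39), np.float64(3.8)), (-10, np.float64(0.35), np.float64(3.6)), (-5, np.float64(0.32), np.float64(3.4)), (0, np.float64(0.3), np.float64(3.2)), (5, np.float64(0.29), np.float64(3.0)), (10, np.float64(0.29), np.float64(2.7)), 
[... 6632 characters left out ...]
0.2), np.float64(3.4)), (15, np.float64(0.18), np.float64(3.2)), (20, np.float64(0.17), np.float64(3.0))]
    R [(10, np.float64(0.08), np.float64(1.7)), (15, np.float64(0.17), np.float64(1.5)), (20, np.float64(0.27), np.float64(1.4))]
1 48 S [(-40, np.float64(0.08), np.float64(-1.1)), (0, np.float64(0.04), np.float64(4.0)), (5, np.float64(0.2), np.float64(3.7)), (10, np.float64(0.16), np.float64(3.5)), (15, np.float64(0.15), np.float64(3.2)), (20, np.float64(0.16), np.float64(3.0))]
    R [(-5, np.float64(0.04), np.float64(-0.8)), (5, np.float64(0.02), np.float64(0.7)), (10, np.float64(0.09), np.float64(1.0)), (15, np.float64(0.18), np.float64(1.1)), (20, np.float64(0.27), np.float64(1.1))]
```

```bash
python3 - <<'E'
from ik import *
a=np.radians(-18); G=np.array([.5035,.221,.147])+[np.cos(a)*-.010,np.sin(a)*-.010,-.094]; print('G',G)
u=Rt(-7,30)[:,2]; pre=G-u*.12
from station import telemetry
q0=np.array(telemetry.read_state()['qpos']); print(q0.round(2))
for f in(0,1):
  for m,q in solve(pre,-7,30,f): print(f,round(m,2),q.round(2))
  for m,q in solve(pre+[0,0,.1],-7,30,f): print(' up',f,round(m,2),q.round(2))
  for m,q in solve([.64-.0095,.087,.196],-8.4,30,f): print(' rail',f,round(m,2),q.round(2))
E
```

```text
G [0.49398943 0.22409017 0.053     ]
[ 0.39 -0.02  2.08 -0.08  0.46 -1.5 ]
 rail 0 0.38 [0.18 0.25 2.27 3.77 0.49 1.16]
 rail 1 0.38 [ 0.18  0.25  2.27  3.77  0.49 -1.98]
```

```bash
python3 - <<'E'
from ik import *
import ik
G=np.array([.494,.224,.053])
for p in (26,30,34,36):
  for y in (-10,-5,0):
    u=Rt(y,p)[:,2]; h=np.array([u[0],u[1],0])/np.hypot(u[0],u[1])
    r=[]
    for back,up in((.04,.0),(.05,.03),(.055,.08),(.055,.12)):
      s=solve(G-h*back+[0,0,up],y,p,1); r.append([(round(m,2)) for m,q in s])
    print(p,y,r)
ik.LO=ik.LO-3;ik.HI=ik.HI+3
for m,q in ik.solve(G-h*.08,-5,32,1):print(q.round(2))
E
```

```text
26 -10 [[np.float64(0.16)], [np.float64(0.09)], [], []]
26 -5 [[np.float64(0.11)], [np.float64(0.12)], [np.float64(0.15)], [np.float64(0.04)]]
26 0 [[np.float64(0.03)], [np.float64(0.04)], [np.float64(0.1)], [np.float64(0.16)]]
30 -10 [[np.float64(0.15)], [np.float64(0.06)], [], []]
30 -5 [[np.float64(0.14)], [np.float64(0.15)], [np.float64(0.1)], []]
30 0 [[np.float64(0.07)], [np.float64(0.08)], [np.float64(0.14)], [np.float64(0.16)]]
34 -10 [[np.float64(0.12)], [np.float64(0.02)], [], []]
34 -5 [[np.float64(0.17)], [np.float64(0.19)], [np.float64(0.02)], []]
34 0 [[np.float64(0.11)], [np.float64(0.13)], [np.float64(0.19)], [np.float64(0.04)]]
36 -10 [[np.float64(0.1)], [], [], []]
36 -5 [[np.float64(0.19)], [np.float64(0.18)], [], []]
36 0 [[np.float64(0.13)], [np.float64(0.15)], [np.float64(0.19)], []]
[ 0.86  0.62  2.61 -2.23  1.06 -1.49]
[ 0.86  0.62  2.61  4.05  1.06 -1.49]
[ 0.86  0.62  2.61  0.91 -1.06  1.65]
[ 0.86  0.62  2.61  7.19 -1.06  1.65]
```

```bash
python3 - <<'E'
from ik import *
from station import telemetry
G=np.array([.494,.224,.053]); h=np.array([1,0,0])
q0=np.array(telemetry.read_state()['qpos'])
m,q1=solve(G-h*.055+[0,0,.12],0,30,1)[0]; print(m,q1.round(2))
# joint path: swing q4 with q5 kept moderate
best=None
for n in range(14,40,2):
  t=np.linspace(0,1,n+1); Q=q0+np.outer(t,q1-q0); 
  F=[fk(q,P) for q in Q]; ang=[np.degrees((F[i+1][1]*F[i][1].inv()).magnitude()) for i in range(n)]
  if max(ang)<10 and np.abs(np.diff(Q,axis=0)).max()<.2: break
print(n,max(ang),np.abs(np.diff(Q,axis=0)).max())
print('minz',min(f[0][2] for f in F),'xmax',[f[0].round(2).tolist() for f in F][::4])
print([( (F[i+1][0]-F[i][0])*1e3).round(0).astype(int).tolist() for i in range(n)])
print([ (F[i+1][1]*F[i][1].inv()).as_rotvec(degrees=True).round(1).tolist() for i in range(n)])
print((Q[:,4]).round(2))
E
```

```text
0.16110271731804993 [ 0.75  0.21  2.49  4.16  0.76 -2.  ]
22 9.842412951366923 0.19284035286722956
minz 0.17300000000000007 xmax [[0.47, 0.26, 0.23], [0.37, 0.38, 0.2], [0.33, 0.48, 0.23], [0.36, 0.51, 0.28], [0.43, 0.45, 0.28], [0.46, 0.31, 0.22]]
[[-28, 30, -18], [-27, 31, -12], [-25, 31, -7], [-22, 31, -1], [-18, 29, 4], [-14, 27, 8], [-9, 24, 11], [-4, 20, 13], [1, 16, 14], [6, 11, 14], [11, 6, 12], [14, 0, 10], [17, -6, 7], [18, -12, 3], [19, -18, -1], [17, -24, -6], [15, -29, -10], [11, -34, -15], [6, -38, -18], [0, -41, -21], [-7, -43, -23], [-15, -44, -24]]
[[7.3, 5.7, -3.3], [7.2, 5.7, -3.5], [7.1, 5.7, -3.6], [7.0, 5.6, -3.8], [6.9, 5.5, -4.0], [6.8, 5.3, -4.3], [6.7, 5.2, -4.5], [6.5, 5.0, -4.8], [6.3, 4.8, -5.2], [6.1, 4.6, -5.5], [5.8, 4.5, -5.9], [5.5, 4.3, -6.2], [5.2, 4.1, -6.6], [4.8, 4.0, -6.9], [4.3, 3.9, -7.2], [3.9, 3.8, -7.5], [3.4, 3.7, -7.8], [3.0, 3.7, -8.1], [2.5, 3.6, -8.3], [2.0, 3.6, -8.4], [1.6, 3.6, -8.6], [1.2, 3.7, -8.7]]
[0.46 0.47 0.48 0.5  0.51 0.53 0.54 0.55 0.57 0.58 0.6  0.61 0.62 0.64
 0.65 0.67 0.68 0.69 0.71 0.72 0.74 0.75 0.76]
```

```bash
python3 -m crank '{"slide":[[-28,30,-18],[-27,31,-12],[-25,31,-7],[-22,31,-1],[-18,29,4],[-14,27,8],[-9,24,11],[-4,20,13],[1,16,14],[6,11,14]],"twist":[[7.3,5.7,-3.3],[7.2,5.7,-3.5],[7.1,5.7,-3.6],[7,5.6,-3.8],[6.9,5.5,-4],[6.8,5.3,-4.3],[6.7,5.2,-4.5],[6.5,5,-4.8],[6.3,4.8,-5.2],[6.1,4.6,-5.5]]}' -0.2 40
python3 - <<'E'
from station import telemetry
print(telemetry.read_state()['qpos'].round(2))
E
```

```text
time_s: 6.08
tcp_pos: [0.3314, 0.5073, 0.2624]
orientation: [-1.127, -2.368, -1.558]
force: [0.2, -0.0, 0.0]
opening: 0.0512
gripper_force: 0.0
[ 0.56  0.08  2.27  1.84  0.59 -1.71]
```

Following the joint path as planned. I'll do the remaining rows.

```bash
python3 -m crank '{"slide":[[11,6,12],[14,0,10],[17,-6,7],[18,-12,3],[19,-18,-1],[17,-24,-6],[15,-29,-10],[11,-34,-15],[6,-38,-18],[0,-41,-21],[-7,-43,-23],[-15,-44,-24],[0,0,0],[0,0,0]],"twist":[[5.8,4.5,-5.9],[5.5,4.3,-6.2],[5.2,4.1,-6.6],[4.8,4,-6.9],[4.3,3.9,-7.2],[3.9,3.8,-7.5],[3.4,3.7,-7.8],[3,3.7,-8.1],[2.5,3.6,-8.3],[2,3.6,-8.4],[1.6,3.6,-8.6],[1.2,3.7,-8.7],[0,0,0],[0,0,0]]}' -0.2 40
cat >> h.py <<'E'
from ik import Rt, solve
def goal(pos,yaw,pitch,flip=1):
    s=telemetry.read_state(); d=R.from_matrix(Rt(yaw,pitch,flip)@rot(s['orientation']).T).as_rotvec(degrees=True)
    print('q',s['qpos'].round(2),'d mm',((np.array(pos)-s['tcp_pos'])*1e3).round(1),'deg',d.round(1),'F',s['force'].round(1),[(round(m,2)) for m,q in solve(pos,yaw,pitch,flip)])
E
python3 - <<'E'
from h import *
goal([.439,.224,.173],0,30)
snap('wrist','w2.png')
E
```

```text
time_s: 7.82
tcp_pos: [0.4388, 0.2244, 0.1765]
orientation: [-2.719, -0.005, -1.571]
force: [-0.4, 0.3, 0.3]
opening: 0.0516
gripper_force: 0.0
q [ 0.75  0.2   2.49  4.17  0.75 -2.02] d mm [ 0.2 -0.4 -3.5] deg [ 0.   0.  -0.2] F [-0.4  0.3  0.3] [np.float64(0.16)]
```

View pics/w2.png

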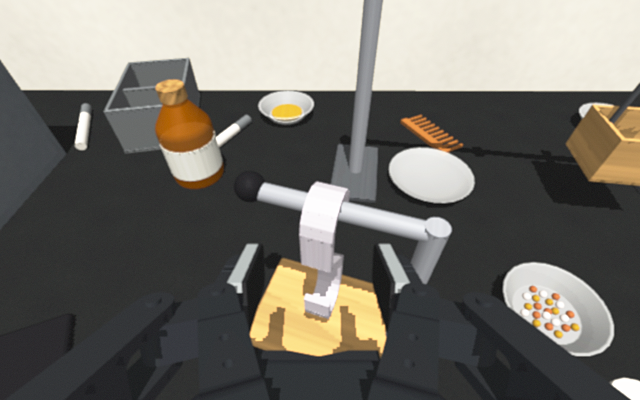

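Crown at about (325,186), lower-curl front leg at about (322,302), between the fingers. I'll check these against the model.

```bash
python3 - <<'E'
from h import *
w='w2.png'; O=np.array([.5035,.221,.147]); a=np.radians(-18); X=np.array([np.cos(a),np.sin(a),0])
for p in [(0,19),(-19,0),(-19.4,-30),(-19.4,-80),(-17,-96),(0,-115)]: print(p,proj(w,O+X*p[0]/1e3+[0,0,p[1]/1e3]))
print('crown',onz(w,326,186,.166),'ball',onz(w,249,186,.155),'post',onz(w,437,230,.155))
print('all',tri([(w,326,186),('w1.png',325,206),('scene0.png',417,187.5),('side0.png',287.5,305)]))
goal([.439,.224,.053],-3,30)
goal([.494,.222,.053],-5,30)
E
```

```text
(0, 19) (np.float64(324.6), np.float64(191.2))
(-19, 0) (np.float64(314.4), np.float64(235.8))
(-19.4, -30) (np.float64(314.6), np.float64(264.5))
(-19.4, -80) (np.float64(315.1), np.float64(300.5))
(-17, -96) (np.float64(316.2), np.float64(307.3))
(0, -115) (np.float64(322.4), np.float64(299.7))
crown [0.5079 0.2201 0.166 ] ball [0.5193 0.2693 0.155 ] post [0.4836 0.1574 0.155 ]
all (array([0.5019, 0.2198, 0.1694]), [0.0017, 0.0031, 0.0006, 0.0024])
q [ 0.75  0.2   2.49  4.17  0.75 -2.02] d mm [ 1.000e-01 -4.000e-01 -1.235e+02] deg [ 0.   0.  -3.2] F [-0.7  0.3 -0.1] [np.float64(0.08)]
q [ 0.75  0.2   2.49  4.17  0.75 -2.02] d mm [  55.1   -2.4 -123.5] deg [ 0.   0.  -5.2] F [-0.7  0.3 -0.1] [np.float64(0.18)]
```

```bash
python3 -m crank '{"slide":[[0,0,-25],[0,0,-25],[0,0,-25],[0,0,-25],[0,0,-23],[0,0,0],[11,0,0],[11,0,0],[11,-1,0],[11,-1,0],[11,0,0],[0,0,0],[0,0,0]],"twist":[[0,0,-1.5],[0,0,-1.5],[0,0,0],[0,0,0],[0,0,0],[0,0,0],[0,0,-0.5],[0,0,-0.5],[0,0,-0.5],[0,0,-0.5],[0,0,0],[0,0,0],[0,0,0]]}' -0.2 40
python3 - <<'E'
from h import *
goal([.494,.222,.053],-5,30)
E
```

```text
time_s: 9.5
tcp_pos: [0.493, 0.2211, 0.0524]
orientation: [2.683, -0.114, 1.545]
force: [-0.1, -0.1, -0.4]
opening: 0.0512
gripper_force: 0.0
q [ 0.68  0.63  2.52  3.91  1.05 -1.57] d mm [1.  0.9 0.6] deg [ 0.1 -0.1 -0.1] F [-0.1 -0.1 -0.4] [np.float64(0.18)]
```

```bash
python3 -m crank '{"slide":[[0,0,0],[0,0,0],[0,0,0],[0,0,0],[0,0,0],[0,0,0],[0,0,0],[0,0,0]],"twist":[[0,0,0],[0,0,0],[0,0,0],[0,0,0],[0,0,0],[0,0,0],[0,0,0],[0,0,0]]}' 1 60
python3 - <<'E'
from h import *
snap('wrist','w3.png')
E
```

```text
time_s: 10.5
tcp_pos: [0.4932, 0.2215, 0.0526]
orientation: [2.683, -0.114, 1.546]
force: [-0.8, -0.8, -1.5]
opening: 0.0191
gripper_force: 58.3
```

View pics/w3.png

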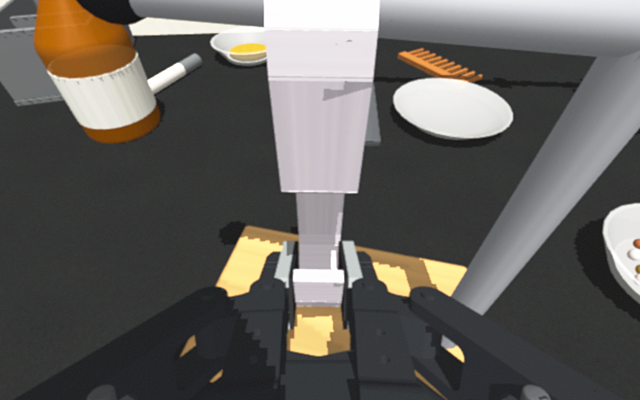

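The hook is gripped (19 mm opening) and square to the jaws. The leg/slant crease is at row 192 (columns 282–358) and the lower free leg's end at about row 270. I'll work out where the hook's origin lies relative to the TCP, then lift.

```bash
python3 - <<'E'
from h import *
w='w3.png'; s=telemetry.read_state(); T=s['tcp_pos']
# intersect pixel rays with hook mid-plane (through TCP, tool yaw) -> coordinates along tool heading and z
h=np.array([np.cos(np.radians(-5)),np.sin(np.radians(-5)),0]); n=np.array([-h[1],h[0],0])
for nm,u,v in [('crease',320,192),('lowend',319,270),('leg top shading line',320,76)]:
    P,d=ray(w,u,v); X=P+d*(n@(T-P))/(n@d) if abs(n@d)>1e-3 else None
    # nearly in-plane: use known hook x of faces instead
    a=(P-T)@h; b=d@h
    for face in (-.0194,-.017,):
        for O in (.008,.010,.012):
            t=(face+O-a)/b; z=(P+d*t)[2]; print(nm,face,'Ooff',O,'z',round(z,4),'hook z',round(z-.147,4))
goal([.494,.222,.053],-5,30)
E
```

```text
crease -0.0194 Ooff 0.008 z 0.1166 hook z -0.0304
crease -0.0194 Ooff 0.01 z 0.1146 hook z -0.0324
crease -0.0194 Ooff 0.012 z 0.1127 hook z -0.0343
crease -0.017 Ooff 0.008 z 0.1142 hook z -0.0328
crease -0.017 Ooff 0.01 z 0.1123 hook z -0.0347
crease -0.017 Ooff 0.012 z 0.1103 hook z -0.0367
lowend -0.0194 Ooff 0.008 z 0.0794 hook z -0.0676
lowend -0.0194 Ooff 0.01 z 0.0761 hook z -0.0709
lowend -0.0194 Ooff 0.012 z 0.0729 hook z -0.0741
lowend -0.017 Ooff 0.008 z 0.0755 hook z -0.0715
lowend -0.017 Ooff 0.01 z 0.0722 hook z -0.0748
lowend -0.017 Ooff 0.012 z 0.069 hook z -0.078
leg top shading line -0.0194 Ooff 0.008 z 0.1474 hook z 0.0004
leg top shading line -0.0194 Ooff 0.01 z 0.1464 hook z -0.0006
leg top shading line -0.0194 Ooff 0.012 z 0.1455 hook z -0.0015
leg top shading line -0.017 Ooff 0.008 z 0.1462 hook z -0.0008
leg top shading line -0.017 Ooff 0.01 z 0.1453 hook z -0.0017
leg top shading line -0.017 Ooff 0.012 z 0.1443 hook z -0.0027
q [ 0.68  0.63  2.52  3.91  1.05 -1.57] d mm [0.7 0.5 0.4] deg [ 0.  -0.1 -0.1] F [-0.5  0.2 -0.9] [np.float64(0.18)]
```

```bash
python3 -m crank '{"slide":[[0,0,9],[0,0,9],[0,0,8],[0,0,8],[0,0,0],[-10,1,0],[-10,1,0],[-10,1,0],[-10,1,0],[-10,1,0],[0,0,0]],"twist":[[0,0,0],[0,0,0],[0,0,0],[0,0,0],[0,0,0],[0,0,0],[0,0,0],[0,0,0],[0,0,0],[0,0,0],[0,0,0]]}' 1 60
python3 - <<'E'
from h import *
goal([.443,.226,.20],0,30)
for p,y in [((.443,.226,.14),-3),((.443,.226,.20),0),((.45,.15,.20),-3),((.47,.11,.20),-8.4),((.61,.1,.197),-8.4),((.6846,.08,.197),-8.4),((.6846,.08,.160),-8.4)]:
    print(p,[(round(m,2),q.round(2)) for m,q in solve(p,y,30,1)])
E
```

```text
time_s: 11.92
tcp_pos: [0.4424, 0.2268, 0.0864]
orientation: [2.683, -0.111, 1.545]
force: [-0.6, 0.1, -1.0]
opening: 0.0191
gripper_force: 58.4
q [ 0.81  0.52  2.55  4.07  1.   -1.64] d mm [  0.6  -0.8 113.6] deg [ 0.1 -0.1  4.8] F [-0.6  0.1 -1. ] [np.float64(0.04)]
(0.443, 0.226, 0.14) [(np.float64(0.17), array([ 0.78,  0.33,  2.51,  4.15,  0.86, -1.87]))]
(0.443, 0.226, 0.2) [(np.float64(0.04), array([ 0.74,  0.13,  2.44,  4.28,  0.7 , -2.17]))]
(0.45, 0.15, 0.2) [(np.float64(0.18), array([ 0.52,  0.08,  2.52,  4.05,  0.64, -2.06]))]
(0.47, 0.11, 0.2) [(np.float64(0.19), array([ 0.42,  0.09,  2.51,  4.05,  0.63, -2.06]))]
(0.61, 0.1, 0.197) [(np.float64(0.4), array([ 0.23,  0.23,  2.3 ,  3.84,  0.51, -2.01]))]
(0.6846, 0.08, 0.197) [(np.float64(0.32), array([ 0.14,  0.3 ,  2.17,  3.76,  0.43, -2.  ]))]
(0.6846, 0.08, 0.16) [(np.float64(0.42), array([ 0.14,  0.38,  2.21,  3.64,  0.53, -1.87]))]
```

```bash
python3 -m crank '{"slide":[[0,0,21],[0,0,21],[0,0,21],[0,0,21],[0,0,21],[0,0,0],[2,-19,2],[2,-19,2],[2,-19,2],[2,-19,0],[5,-10,0],[5,-10,0],[5,-10,0],[5,-10,0],[0,0,0],[0,0,0]],"twist":[[0,0,1],[0,0,1],[0,0,1],[0,0,1],[0,0,1],[0,0,0],[0,0,-1],[0,0,-1],[0,0,-1],[0,0,-1],[0,0,-1.1],[0,0,-1.1],[0,0,-1.1],[0,0,-1.1],[0,0,0],[0,0,0]]}' 1 60
python3 - <<'E'
from h import *
goal([.60,.091,.197],-8.4,30)
E
```

```text
time_s: 13.92
tcp_pos: [0.4712, 0.1105, 0.1976]
orientation: [2.654, -0.191, 1.529]
force: [0.6, 0.1, -0.1]
opening: 0.019
gripper_force: 58.5
q [ 0.42  0.09  2.51  4.03  0.63 -2.05] d mm [128.8 -19.5  -0.6] deg [ 0.  -0.1 -0.1] F [ 0.6  0.1 -0.1] [np.float64(0.38)]
```

```bash
python3 -m crank '{"slide":[[25,-4,0],[26,-4,0],[26,-4,0],[26,-4,0],[26,-4,0],[0,0,0],[0,0,0]],"twist":[[0,0,0],[0,0,0],[0,0,0],[0,0,0],[0,0,0],[0,0,0],[0,0,0]]}' 1 60
python3 - <<'E'
from h import *
goal([.60,.091,.197],-8.4,30)
snap('wrist','w4.png'); snap('side','side4.png'); snap('scene','scene4.png')
a=cv2.imread('pics/w4.png'); b=cv2.imread('pics/side4.png')[100:260,180:340]; c=cv2.imread('pics/scene4.png')[150:290,280:460]
o=np.zeros((600,800,3),np.uint8); o[:,:]=0
o[:250,:400]=cv2.resize(a,(400,250)); o[:400,400:]=cv2.resize(b,(400,400),interpolation=cv2.INTER_CUBIC); o[260:540,:360]=cv2.resize(c,(360,280),interpolation=cv2.INTER_CUBIC)
cv2.imwrite('pics/c4.png',o)
E
```

```text
time_s: 14.8
tcp_pos: [0.5991, 0.0907, 0.1968]
orientation: [2.655, -0.191, 1.527]
force: [-0.5, -1.0, -0.9]
opening: 0.0188
gripper_force: 58.5
q [ 0.2   0.22  2.32  3.8   0.51 -1.98] d mm [0.9 0.3 0.2] deg [ 0.  -0.2 -0.1] F [-0.5 -1.  -0.9] [np.float64(0.38)]
```

View pics/c4.png

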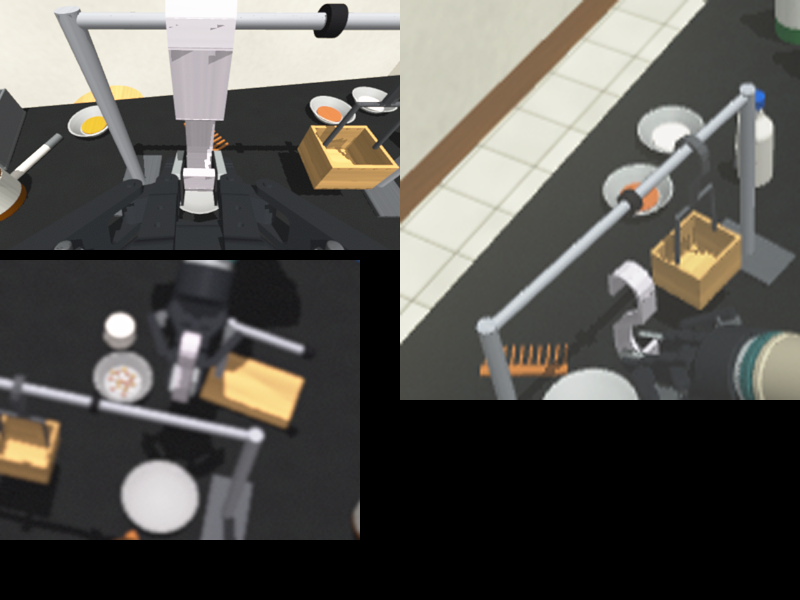

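```bash
python3 - <<'E'
from h import *
w='w4.png'
A=onz(w,528,32,.262);B=onz(w,109,25,.262);print('collar',A,'Lend',B)
print('collar3',tri([(w,528,32),('scene4.png',280+95/2,150+145/2),('side4.png',180+230/2.5,100+201/2.5)]))
print('Lend3',tri([(w,109,25),('scene4.png',280+256/2,150+175/2),('side4.png',180+87/2.5,100+326/2.5)]))
print('crown',tri([(w,320,22),('scene4.png',375,187.5),('side4.png',180+228/2.5,100+272/2.5)]))
print(np.degrees(np.arctan2(-(B-A)[0],(B-A)[1])))
T=telemetry.read_state()['tcp_pos'];h=np.array([np.cos(-.147),np.sin(-.147),0])
O=T+h*.0095+[0,0,.0945]; print(O)
for p in [(0,19),(-19.4,0),(-19.4,-30)]: print(p,proj(w,O+h*p[0]/1e3+[0,0,p[1]/1e3]))
E
```

```text
collar [ 0.6818 -0.0244  0.262 ] Lend [0.721  0.1806 0.262 ]
collar3 (array([ 0.6809, -0.0225,  0.2617]), [0.0012, 0.0021, 0.0011])
Lend3 (array([0.7088, 0.1761, 0.267 ]), [0.0014, 0.002, 0.0016])
crown (array([0.6024, 0.09  , 0.304 ]), [0.0073, 0.0057, 0.0081])
-10.82539035557318
[0.608442   0.08945371 0.29172867]
(0, 19) (np.float64(319.3), np.float64(-71.4))
(-19.4, 0) (np.float64(318.8), np.float64(72.4))
(-19.4, -30) (np.float64(318.6), np.float64(186.1))
```

```bash
python3 -m crank '{"slide":[[11,-1.6,0],[11,-1.6,0],[11,-1.6,0],[11,-1.6,0],[11,-1.6,0],[10,-1.6,0],[10,-1.6,0],[10,-1.6,0],[0,0,0],[0,0,0]],"twist":[[0,0,0],[0,0,0],[0,0,0],[0,0,0],[0,0,0],[0,0,0],[0,0,0],[0,0,0],[0,0,0],[0,0,0]]}' 1 60
python3 - <<'E'
from h import *
snap('wrist','w5.png'); snap('side','side5.png'); snap('scene','scene5.png')
a=cv2.imread('pics/w5.png')[:220,180:460]; b=cv2.imread('pics/side5.png')[140:240,200:330]; c=cv2.imread('pics/scene5.png')[190:290,310:430]
o=np.zeros((600,800,3),np.uint8)
o[:220,:280]=a; o[:400,280:]=cv2.resize(b,(520,400),interpolation=cv2.INTER_CUBIC); o[230:463,:280]=cv2.resize(c,(280,233),interpolation=cv2.INTER_CUBIC)
cv2.imwrite('pics/c5.png',o[:470])
E
```

```text
time_s: 16.2
tcp_pos: [0.6849, 0.0777, 0.1974]
orientation: [2.654, -0.191, 1.528]
force: [0.4, -0.3, -1.0]
opening: 0.0187
gripper_force: 58.5
```

View pics/c5.png

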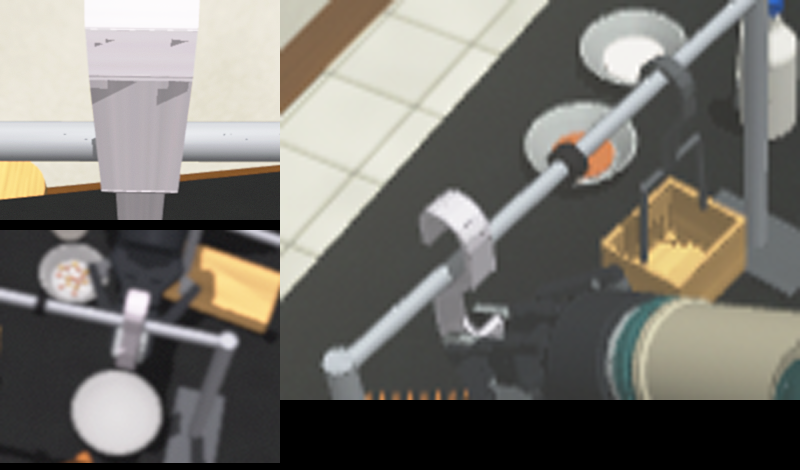

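The rail is in the mouth: in the wrist view it passes behind the leg at rows 122–161. I'll get the sideways offset from that.

```bash
python3 - <<'E'
from h import *
T=telemetry.read_state()['tcp_pos']
h=np.array([np.cos(-.147),np.sin(-.147),0]); O=T+h*.0095
for z in (.260,.262,.264):
  print(z,[((onz('w5.png',u,141.5,z)-O)@h).round(4) for u in (200,440)])
# width-based: 39 px for 12 mm
E
```

```text
0.26 [np.float64(0.0028), np.float64(0.003)]
0.262 [np.float64(0.0001), np.float64(0.0003)]
0.264 [np.float64(-0.0026), np.float64(-0.0025)]
```

```bash
python3 -m crank '{"slide":[[0,0,-8],[0,0,-8],[0,0,-8],[0,0,-6],[0,0,0],[0,0,-2],[0,0,0]],"twist":[[0,0,0],[0,0,0],[0,0,0],[0,0,0],[0,0,0],[0,0,0],[0,0,0]]}' 1 60; python3 -m crank '{"slide":[[0,0,-1.5],[0,0,0]],"twist":[[0,0,0],[0,0,0]]}' 1 60; python3 -m crank '{"slide":[[0,0,-1.5],[0,0,0]],"twist":[[0,0,0],[0,0,0]]}' 1 60
```

```text
time_s: 17.23
tcp_pos: [0.6853, 0.0777, 0.1657]
orientation: [2.653, -0.191, 1.529]
force: [-0.8, -0.1, -0.4]
opening: 0.0185
gripper_force: 58.5
time_s: 17.48
tcp_pos: [0.6852, 0.0777, 0.1642]
orientation: [2.654, -0.191, 1.529]
force: [-0.1, -0.6, -1.3]
opening: 0.0185
gripper_force: 58.5
time_s: 17.73
tcp_pos: [0.6852, 0.0777, 0.1624]
orientation: [2.654, -0.191, 1.529]
force: [-0.3, -0.3, -0.7]
opening: 0.0189
gripper_force: 58.5
```

```bash
python3 -m crank '{"slide":[[0,0,-1.5],[0,0,0]],"twist":[[0,0,0],[0,0,0]]}' 1 60 | grep -E "tcp|^force"; python3 -m crank '{"slide":[[0,0,-1.5],[0,0,0]],"twist":[[0,0,0],[0,0,0]]}' 1 60| grep -E "tcp|^force"
```

```text
tcp_pos: [0.6852, 0.0777, 0.1609]
force: [-0.3, 0.0, -0.6]
tcp_pos: [0.6852, 0.0777, 0.1595]
force: [0.2, 0.2, 0.0]
```

```bash
for i in 1; do python3 -m crank '{"slide":[[0,0,-1],[0,0,0]],"twist":[[0,0,0],[0,0,0]]}' 1 60 | grep -E "tcp|^force"; done; python3 -m crank '{"slide":[[0,0,-1],[0,0,0]],"twist":[[0,0,0],[0,0,0]]}' 1 60| grep -E "tcp|^force"
python3 - <<'E'
from h import *
snap('wrist','w6.png')
E
```

```text
tcp_pos: [0.6857, 0.0776, 0.1593]
force: [1.0, 0.8, 1.0]
tcp_pos: [0.6862, 0.0776, 0.1592]
force: [-1.1, -0.5, 4.2]
```

View pics/w6.png

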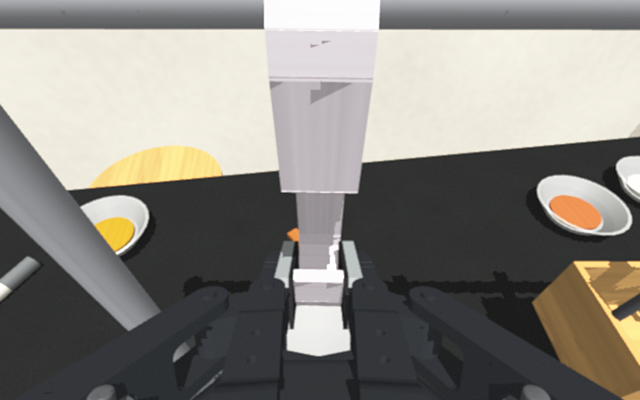

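The hook is seated on the rail (4 N upward, rail at the crown). Opening and backing out level.

```bash
python3 -m crank '{"slide":[[0,0,0.8],[0,0,0],[0,0,0],[0,0,0],[0,0,0],[0,0,0]],"twist":[[0,0,0],[0,0,0],[0,0,0],[0,0,0],[0,0,0],[0,0,0]]}' 0.1 60; python3 -m crank '{"slide":[[-8,1.2,0],[-8,1.2,0],[-12,1.8,0],[-15,2,0],[-20,3,0],[-20,3,0],[-20,3,0],[0,0,0],[0,0,0]],"twist":[[0,0,0],[0,0,0],[0,0,0],[0,0,0],[0,0,0],[0,0,0],[0,0,0],[0,0,0],[0,0,0]]}' 0.1 60
python3 - <<'E'
from h import *
goal([.60,.091,.16],-8.4,30); snap('wrist','w7.png'); snap('side','side7.png'); snap('scene','scene7.png')
a=cv2.imread('pics/w7.png')[:300,150:550]; b=cv2.imread('pics/side7.png')[140:240,200:330]; c=cv2.imread('pics/scene7.png')[160:260,230:350]
o=np.zeros((560,800,3),np.uint8)
o[:300,:400]=a; o[:308,400:]=cv2.resize(b,(400,308),interpolation=cv2.INTER_CUBIC); o[310:560,:300]=cv2.resize(c,(300,250),interpolation=cv2.INTER_CUBIC)
cv2.imwrite('pics/c7.png',o)
E
```

```text
time_s: 19.52
tcp_pos: [0.6852, 0.0777, 0.1584]
orientation: [2.654, -0.191, 1.529]
force: [-0.3, -0.3, 0.4]
opening: 0.038
gripper_force: 0.0
time_s: 20.65
tcp_pos: [0.5828, 0.0931, 0.159]
orientation: [2.653, -0.191, 1.531]
force: [-0.8, 0.2, -0.2]
opening: 0.0384
gripper_force: 0.0
q [ 0.22  0.3   2.4   3.68  0.65 -1.83] d mm [17.2 -2.1  1. ] deg [ 0.  -0.  -0.1] F [-0.8  0.2 -0.2] [np.float64(0.33)]
```

View pics/c7.png

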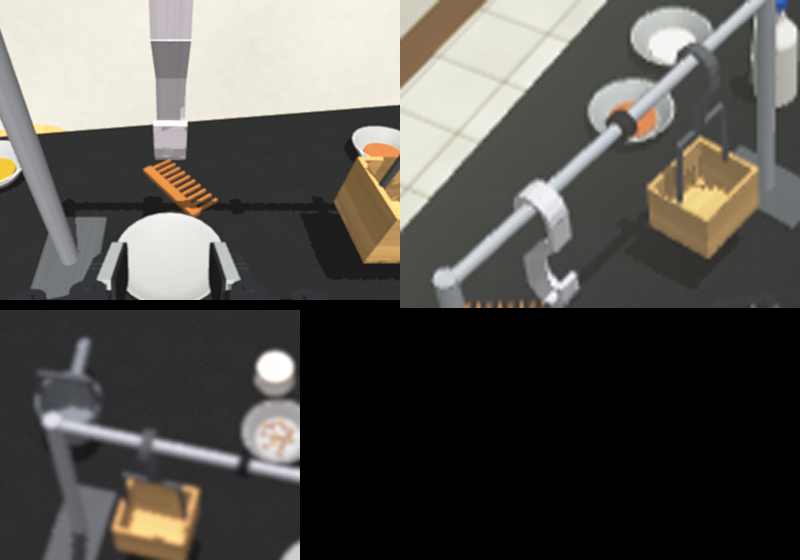

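The hook hangs plumb over the dish and the tidy box is untouched. Next the pail: plan reach for the pick-up and the hanging poses.

```bash
python3 - <<'E'
from h import *
import ik
hk=np.array([.694,.0763,0]); hr=np.array([np.cos(-.147),np.sin(-.147),0])
for p in range(24,62,4):
  r=[]
  for y in (-12,-6,0,6):
    hp=np.array([np.cos(np.radians(y)),np.sin(np.radians(y)),0]); g=np.array([.507,-.248,.046])-hp*.07
    r.append([(round(m,2),round(q[3],1)) for P in (g,g+[0,0,.1],g-hp*.06,g-hp*.06+[0,0,.1]) for m,q in solve(P,y,p,1)])
  h2=[[(round(m,2),round(q[3],1)) for m,q in solve(hk-hr*b+[0,0,z],-8.4,p,1)] for b,z in((.066,.129),(.066,.089),(.15,.129),(.2,.15))]
  print(p,'P',r); print('   H',h2)
E
```

```text
24 P [[], [(np.float64(0.06), np.float64(1.9))], [(np.float64(0.05), np.float64(1.9)), (np.float64(0.15), np.float64(1.7)), (np.float64(0.1), np.float64(1.5))], [(np.float64(0.15), np.float64(1.7)), (np.float64(0.23), np.float64(1.5)), (np.float64(0.12), np.float64(1.5)), (np.float64(0.21), np.float64(1.4))]]
   H [[(np.float64(0.28), np.float64(3.5))], [(np.float64(0.25), np.float64(3.5))], [(np.float64(0.12), np.float64(3.6))], [(np.float64(0.06), np.float64(3.7))]]
28 P [[(np.float64(0.04), np.float64(2.1))], [(np.float64(0.11), np.float64(1.8)), (np.float64(0.03), np.float64(1.6))], [(np.float64(0.08), np.float64(1.9)), (np.float64(0.19), np.float64(1.7)), (np.float64(0.01), np.float64(1.7)), (np.float64(0.13), np.float64(1.5))], [(np.float64(0.17), np.float64(1.7)), (np.float64(0.27), np.float64(1.5)), (np.float64(0.14), np.float64(1.5)), (np.float64(0.23), np.float64(1.3))]]
   H [[(np.float64(0.33), np.float64(3.6))], [(np.float64(0.29), np.float64(3.5))], [(np.float64(0.17), np.float64(3.6))], [(np.float64(0.11), np.float64(3.7))]]
32 P [[(np.float64(0.11), np.float64(2.0)), 
[... 4890 characters left out ...]
at64(0.6)), (np.float64(0.24), np.float64(1.4)), (np.float64(0.4), np.float64(0.7))], [(np.float64(0.28), np.float64(1.2)), (np.float64(0.49), np.float64(0.7)), (np.float64(0.28), np.float64(1.3)), (np.float64(0.43), np.float64(0.7))], [(np.float64(0.36), np.float64(1.1)), (np.float64(0.55), np.float64(0.7)), (np.float64(0.32), np.float64(1.1)), (np.float64(0.47), np.float64(0.7))], [(np.float64(0.43), np.float64(1.0)), (np.float64(0.58), np.float64(0.7)), (np.float64(0.38), np.float64(1.0)), (np.float64(0.52), np.float64(0.7))]]
   H [[(np.float64(0.28), np.float64(-0.3))], [(np.float64(0.18), np.float64(-0.4))], [(np.float64(0.25), np.float64(-0.4))], [(np.float64(0.3), np.float64(-0.4))]]
```

```bash
cat >> h.py <<'E'
from ik import fk,P as KP
def cart(pos,yaw,pitch,n,flip=1):
    """straight path, yaw/pitch eased: rows + min joint margin + max joint speed (rad/row)"""
    s=telemetry.read_state(); A=R.from_quat(R.from_rotvec(s['orientation']).as_quat()); z=A.as_matrix()[:,2]
    y0=np.degrees(np.arctan2(z[1],z[0]));p0=np.degrees(-np.arcsin(z[2])); T=[];q=[]; mm=[]
    for t in np.linspace(0,1,n+1):
        M=Rt(y0+t*(yaw-y0),p0+t*(pitch-p0),flip); x=s['tcp_pos']+t*(np.array(pos)-s['tcp_pos']); T.append((x,R.from_matrix(M)))
        from ik import ik
        so=ik(x,M); 
        if not so: print('no ik at',t,x); continue
        m,qq=min(so,key=lambda a:abs(a[1]-(q[-1] if q else s['qpos'])).sum()); q.append(qq); mm.append(m)
    print('margin',round(min(mm),2),'dq',np.abs(np.diff(q,axis=0)).max(0).round(2))
    print('per-row slide',((T[1][0]-T[0][0])*1e3).round(1)); print([ (T[i+1][1]*T[i][1].inv()).as_rotvec(degrees=True).round(1).tolist() for i in (0,n//2,n-1)])
E
python3 - <<'E'
from h import *
cart([.39,-.242,.17],-3,42,12)
cart([.45,-.1,.17],-3,42,12)
E
```

```text
margin 0.15 dq [0.16 0.04 0.04 0.3  0.06 0.17]
per-row slide [-16.1 -27.9   0.9]
[[0.1, 1.0, 0.4], [0.1, 1.0, 0.4], [0.1, 1.0, 0.4]]
margin 0.19 dq [0.1  0.03 0.02 0.25 0.05 0.18]
per-row slide [-11.1 -16.1   0.9]
[[0.1, 1.0, 0.4], [0.1, 1.0, 0.4], [0.1, 1.0, 0.4]]
```

```bash
python3 -m crank '{"slide":[[-12,-21,1],[-12,-21,1],[-12,-21,1],[-12,-21,1],[-12,-21,1],[-12,-21,1],[-12,-21,1],[-12,-21,1],[-12,-21,1],[-12,-21,1],[-12,-21,0],[-12,-21,0],[-12,-21,0],[-12,-21,0],[-12,-21,0],[-12,-21,0],[0,0,0],[0,0,0]],"twist":[[0.1,0.75,0.35],[0.1,0.75,0.35],[0.1,0.75,0.35],[0.1,0.75,0.35],[0.1,0.75,0.35],[0.1,0.75,0.35],[0.1,0.75,0.35],[0.1,0.75,0.35],[0.1,0.75,0.35],[0.1,0.75,0.35],[0.1,0.75,0.35],[0.1,0.75,0.35],[0.1,0.75,0.35],[0.1,0.75,0.35],[0.1,0.75,0.35],[0.1,0.75,0.35],[0,0,0],[0,0,0]]}' 0.1 60
python3 - <<'E'
from h import *
goal([.39,-.242,.17],-3,42)
snap('wrist','w8.png')
I=cv2.imread('pics/w8.png'); g=cv2.cvtColor(I,cv2.COLOR_BGR2GRAY)
print(proj('w8.png',[.507,-.248,.06]),proj('w8.png',[.42,-.245,.058]))
# coarse ascii of brightness
s=cv2.resize(g,(80,40),interpolation=cv2.INTER_AREA)
for r in s: print(''.join(' .:-=+*#%@'[min(9,int(v)//20)] for v in r))
E
```

```text
time_s: 23.05
tcp_pos: [0.3903, -0.2424, 0.1683]
orientation: [2.86, -0.072, 1.269]
force: [-0.3, 0.4, 0.3]
opening: 0.0385
gripper_force: 0.0
q [-1.31  0.06  2.39  1.23  0.85 -0.63] d mm [-0.3  0.4  1.7] deg [-0.5 -0.1 -0.3] F [-0.3  0.4  0.3] [np.float64(0.3)]
(np.float64(319.5), np.float64(191.2)) (np.float64(321.1), np.float64(288.2))
@@@@@@@@@@@@@@@@@*@@@@@%%**####***##*++====--=+*++%%:::::::::::::::::::-###*====
+====-----::::::::-:::::::-:::::::*#***+-:::%@@@@@@@:::::::::::::::::::*###%%#**
-:::::::::::::::::--%%#+#%**%=::::*#@@@@@*::@@@@@@@@+:::::::::::::::..-###%@@@@@
.:::::::::::::-:::-=+##**##+@=::::*#%@@@@@::-@@@@@@@#:::::::::::::::.:-##%@@@@@@
:::::::::::=%**+::%+++#**####+::::=##@@@%-::::+%@@@@=::-*:::::::::::::*#%@@@@@@@
::::::::::::%#**-*%********@++-:::-##**=::::::-%@@@@+%@@@-::::::::...+#%@@@@@@@+
::::::::::::=#**++%%%%@@@@@#+*=:::-##:::::::::=@@@@@@%+:::::::::::..:*%@@@@@@@+:
--===::=*##*=*+-::*#######%#+*=::::##-::::::::+@@@@=::::::::::::::..:-#@@@@@@=::
-+**+%@@@@@@@*::::-%%%%%%%%%*+:::::*#-::::::::*@@@@::::::::::::::::::--=*#%#-:::
=**#@@@@@@@@@%:::::+%%%%%%%%#=
[... 1780 characters left out ...]
:::::..........:...:::::::::::::::::::::::::::::::::
@@@@@%#%@=:::::::::::::----::::::...........:.:::::::---::::::::::::::::::::::::
@@@%%%%%=:::::::::::::-----::::::.............:::::::---::::::::::::::::::::::::
:-=#%%*:.::::::::::::-----:::::::...........:::::::::----:::::::::::::::::::::::
........::::::::::::.-----:::::::::::::::::::.::::::::----::::::::::::::::::::::
.......::::::::::::..::::::::::::::::::::::::.::::::::::::...:::::::::::::::::::
.....::::::::::::::.::::::::::::::::::::::::..:::::::::::::..:::::::::::::::::::
....:::::::::::::::.:::::::::..:::.:::::::::..:::::::::::.:....::..:::::::::::::
..:::::::::.....:::.::::::::::::::......:::..:::::::::::::..........::::::::::::
```

The ASCII view shows the pail centred at column ~320 with its handle (columns ~312–330, rows 230–300) between the fingertips. I'll extract the handle's edges numerically.

```bash
python3 - <<'E'
from h import *
w='w8.png'; g=cv2.cvtColor(cv2.imread('pics/w8.png'),cv2.COLOR_BGR2GRAY).astype(int)
for v in list(range(236,312,6)):
    c=np.where(g[v,295:350]>110)[0]+295
    if len(c): print(v,c.min(),c.max(),onz(w,(c.min()+c.max())/2,v,.058)[:2],g[v,c].mean().round())
print('col320',[(v,g[v,318]) for v in range(284,320,2)])
for v in range(146,236,6): print(v,g[v,260:384:6].tolist())
E
```

```text
236 317 330 [ 0.4636 -0.2492] 178.0
242 317 330 [ 0.4582 -0.2489] 178.0
248 316 330 [ 0.4529 -0.2482] 177.0
254 316 330 [ 0.4477 -0.2479] 178.0
260 316 330 [ 0.4426 -0.2477] 174.0
266 316 330 [ 0.4376 -0.2474] 176.0
272 316 330 [ 0.4327 -0.2471] 174.0
278 316 330 [ 0.4279 -0.2469] 176.0
284 315 330 [ 0.4232 -0.2462] 173.0
290 315 330 [ 0.4186 -0.246 ] 174.0
296 315 329 [ 0.4141 -0.2454] 175.0
302 317 324 [ 0.4097 -0.244 ] 116.0
col320 [(284, np.int64(185)), (286, np.int64(184)), (288, np.int64(185)), (290, np.int64(182)), (292, np.int64(185)), (294, np.int64(185)), (296, np.int64(182)), (298, np.int64(131)), (300, np.int64(115)), (302, np.int64(117)), (304, np.int64(105)), (306, np.int64(36)), (308, np.int64(29)), (310, np.int64(34)), (312, np.int64(30)), (314, np.int64(31)), (316, np.int64(31)), (318, np.int64(32))]
146 [55, 132, 128, 130, 127, 127, 131, 131, 125, 55, 55, 54, 57, 54, 57, 55, 54, 53, 57, 54, 56]
152 [51, 117, 113, 127, 127, 129, 132, 132, 126, 54, 54, 54, 56, 57, 52, 54, 56, 54, 56, 54, 55]
158 [57, 54, 55, 54, 52, 52, 55, 57, 64, 58, 74, 96, 62, 51, 54, 52, 56, 54, 
[... 488 characters left out ...]
, 66, 87, 57, 58]
194 [55, 55, 54, 66, 77, 85, 88, 90, 115, 130, 129, 128, 120, 120, 91, 84, 81, 67, 86, 56, 57]
200 [55, 54, 55, 73, 107, 96, 113, 90, 91, 98, 97, 96, 97, 89, 85, 86, 82, 70, 85, 54, 54]
206 [53, 54, 55, 54, 180, 99, 113, 138, 190, 186, 185, 177, 189, 185, 168, 83, 81, 73, 94, 52, 53]
212 [54, 54, 54, 54, 103, 91, 107, 189, 186, 186, 183, 185, 182, 182, 182, 142, 84, 173, 53, 53, 53]
218 [50, 53, 55, 54, 44, 180, 158, 185, 186, 186, 186, 185, 184, 181, 184, 184, 128, 86, 56, 54, 50]
224 [52, 52, 51, 52, 54, 68, 166, 181, 184, 184, 185, 185, 181, 181, 182, 184, 102, 55, 55, 54, 53]
230 [54, 53, 50, 54, 53, 48, 90, 88, 172, 185, 182, 185, 180, 148, 140, 98, 69, 54, 58, 57, 55]
```

```bash
python3 - <<'E'
from h import *
print('bail',onz('w8.png',326,166.5,.105))
cart([.4354,-.2471,.046],-4.4,40,8)
E
```

```text
bail [ 0.4998 -0.2528  0.105 ]
margin 0.14 dq [0.02 0.06 0.02 0.1  0.03 0.11]
per-row slide [  5.6  -0.7 -15.3]
[[-0.0, -0.3, -0.3], [-0.0, -0.3, -0.3], [-0.0, -0.3, -0.3]]
```

The bail measures (0.500, -0.253) against (0.501, -0.252) from the handle, so the two agree. Descending and gripping.

```bash
python3 -m crank '{"slide":[[5.6,-0.6,-15.3],[5.6,-0.6,-15.3],[5.6,-0.6,-15.3],[5.6,-0.6,-15.3],[5.6,-0.6,-15.3],[5.6,-0.6,-15.3],[5.6,-0.6,-15.3],[5.6,-0.6,-15.3],[0,0,0],[0,0,0]],"twist":[[0,-0.3,-0.2],[0,-0.3,-0.2],[0,-0.3,-0.2],[0,-0.3,-0.2],[0,-0.3,-0.2],[0,-0.3,-0.2],[0,-0.3,-0.2],[0,-0.3,-0.2],[0,0,0],[0,0,0]]}' 0.1 60
python3 -m crank '{"slide":[[0,0,0],[0,0,0],[0,0,0],[0,0,0],[0,0,0],[0,0,0],[0,0,0],[0,0,0]],"twist":[[0,0,0],[0,0,0],[0,0,0],[0,0,0],[0,0,0],[0,0,0],[0,0,0],[0,0,0]]}' 1 110
python3 - <<'E'
from h import *
goal([.4354,-.2471,.046],-4.4,40)
cart([.42,-.24,.16],-4.4,40,8)
E
```

```text
time_s: 24.35
tcp_pos: [0.4352, -0.2472, 0.0464]
orientation: [2.822, -0.11, 1.323]
force: [-0.6, 0.1, 0.8]
opening: 0.038
gripper_force: 0.0
time_s: 25.35
tcp_pos: [0.4351, -0.2479, 0.0469]
orientation: [2.82, -0.112, 1.325]
force: [-4.8, 0.1, 6.8]
opening: 0.0107
gripper_force: 107.5
q [-1.18  0.49  2.55  1.95  0.84 -1.44] d mm [ 0.3  0.8 -0.9] deg [-0.5  0.4 -0.1] F [-4.8  0.1  6.8] [np.float64(0.14)]
margin 0.15 dq [0.   0.05 0.02 0.07 0.02 0.09]
per-row slide [-1.9  1.  14.1]
[[0.0, 0.0, -0.1], [0.0, 0.0, -0.1], [0.0, 0.0, -0.1]]
```

Gripped. I'll record the bail in the wrist view before and after the lift to detect slip.

```bash
cat > bail.py <<'E'
from h import *
import sys
f=sys.argv[1]; snap('wrist',f); s=telemetry.read_state()
g=cv2.cvtColor(cv2.imread('pics/'+f),cv2.COLOR_BGR2GRAY).astype(int)
M=rot(s['orientation']); rel=np.array(eval(sys.argv[2])) if len(sys.argv)>2 else None
for c in (290,305,335,350):
    print(c,''.join('%4d'%v for v in g[100:240:4,c]))
np.save('pics/'+f+'.g.npy',g)
E
python3 bail.py w9.png
python3 -m crank '{"slide":[[0,0,4],[-2,1,10],[-2,1,15],[-2,1,15],[-2,1,15],[-2,1,15],[-2,1,15],[-2,1,15],[-2,1,10],[0,0,0],[0,0,0]],"twist":[[0,0,0],[0,0,0],[0,0,0],[0,0,0],[0,0,0],[0,0,0],[0,0,0],[0,0,0],[0,0,0],[0,0,0],[0,0,0]]}' 1 110
python3 bail.py w10.png
python3 - <<'E'
from h import *
print(proj('w9.png',[.5005,-.2525,.105]),proj('w9.png',[.5005,-.2225,.105]),proj('w9.png',[.5005,-.2525,.109]),proj('w9.png',[.5005,-.2525,.101]))
hr=np.array([np.cos(-.147),np.sin(-.147),0]);H=np.array([.694,.0763,0])
print('pre',H-hr*.15)
cart([.47,-.05,.165],-6,40,10)
cart([.48,.06,.165],-8.4,40,16)
cart([.5,.105,.165],-8.4,40,16)
print([(round(m,2)) for b in (.2,.15,.11,.095,.066) for z in(.112,.125) for m,q in solve(H-hr*b+[0,0,z],-8.4,40,1)])
E
```

```text
290  204 200 201 203 204 202 202 205 205 206 205 202 204 202 201 148 149 148 150 254 252 252 252 251 240 161 142 142 142 141 142 143 142 140 139
305  206 204 210 213 214 212 209 206 207 209 211 206 205 210 210 211 153 160 155 254 252 252 250 251 251 246 228 177 138 141 141 143 143 143 145
335  201 202 204 203 203 203 201 204 204 204 205 203 202 199 199 196 149 155 157 254 251 251 250 250 249 249 207 166 166 165 167 167 166 166 165
350  212 198 194 196 192 192 191 192 190 187 187 187 187 179 141 143 142 142 149 242 250 251 251 251 248 227 162 164 163 163 161 161 161 159 158
time_s: 26.78
tcp_pos: [0.4188, -0.2397, 0.1595]
orientation: [2.823, -0.112, 1.321]
force: [-0.8, -0.4, -1.6]
opening: 0.0105
gripper_force: 107.3
290  122 121 123 125 125 126 125 125 124 124 125 124 124 123 103  89  90  89  88 187 182 182 182 181 178 181  96  95  97  97  94  96  95  95  95
305  126 127 129 128 129 128 126 128 128 128 127 128 125 128 129 127  89  96  99 183 182 183 179 178 180 173 169 110 115 116 118 123 126 132 134
335  122 123 124 122 124 124 124 125 125 126 125 124 125 123 120 120  88  90  91 1
[... 278 characters left out ...]
8.9)) (np.float64(316.1), np.float64(55.2)) (np.float64(316.4), np.float64(73.9))
pre [0.54561776 0.09827067 0.        ]
margin 0.17 dq [0.1  0.02 0.02 0.17 0.05 0.09]
per-row slide [ 5.1 19.   0.6]
[[0.0, 0.0, -0.2], [0.0, 0.0, -0.2], [0.0, 0.0, -0.2]]
margin 0.15 dq [0.11 0.02 0.02 0.31 0.05 0.23]
per-row slide [ 3.8 18.7  0.3]
[[0.0, 0.0, -0.3], [0.0, 0.0, -0.3], [0.0, 0.0, -0.3]]
margin 0.12 dq [0.12 0.02 0.03 0.34 0.06 0.25]
per-row slide [ 5.1 21.5  0.3]
[[0.0, 0.0, -0.3], [0.0, 0.0, -0.3], [0.0, 0.0, -0.3]]
[np.float64(0.21), np.float64(0.23), np.float64(0.29), np.float64(0.31), np.float64(0.32), np.float64(0.29), np.float64(0.31), np.float64(0.27), np.float64(0.28), np.float64(0.24)]
```

No slip: the features match before and after the lift. Carrying the pail across above the jar and beads.

```bash
python3 -m crank '{"slide":[[2,12,1],[2,15,1],[2.3,18,0.5],[2.3,18,0.5],[2.3,18,0.5],[2.3,18,0.5],[2.3,18,0.5],[2.3,18,0.5],[2.3,18,0.5],[2.3,18,0],[2.3,18,0],[2.3,18,0],[2.3,18,0],[2,15,0],[0,0,0],[0,0,0]],"twist":[[0,0,-0.1],[0,0,-0.1],[0,0,-0.1],[0,0,-0.1],[0,0,-0.1],[0,0,-0.1],[0,0,-0.1],[0,0,-0.1],[0,0,-0.1],[0,0,-0.1],[0,0,-0.1],[0,0,-0.1],[0,0,-0.1],[0,0,-0.1],[0,0,0],[0,0,0]]}' 1 110
python3 - <<'E'
from h import *
cart([.542,.0735,.175],-8.4,40,9)
g=np.load('pics/w10.png.g.npy'); g9=np.load('pics/w9.png.g.npy')
for c in (290,335,350): print(c,g[30:100:3,c].tolist(),g9[30:100:3,c].tolist())
E
```

```text
time_s: 28.82
tcp_pos: [0.4496, 0.0006, 0.1652]
orientation: [2.812, -0.144, 1.317]
force: [-0.8, -0.3, -1.1]
opening: 0.0107
gripper_force: 107.5
margin 0.14 dq [0.07 0.02 0.03 0.19 0.02 0.14]
per-row slide [10.3  8.1  1.1]
[[0.0, 0.0, -0.4], [0.0, 0.0, -0.4], [0.0, 0.0, -0.4]]
290 [53, 50, 241, 236, 237, 233, 231, 226, 156, 123, 130, 134, 114, 96, 76, 60, 130, 131, 134, 137, 140, 140, 173, 142] [92, 95, 211, 210, 210, 206, 204, 202, 196, 204, 215, 216, 186, 159, 124, 109, 214, 209, 209, 209, 207, 206, 252, 220]
335 [54, 52, 55, 55, 53, 52, 53, 51, 94, 124, 131, 130, 114, 98, 72, 54, 53, 51, 53, 52, 52, 154, 141, 121] [95, 95, 93, 94, 94, 91, 90, 89, 172, 206, 219, 216, 183, 156, 121, 93, 94, 94, 96, 92, 91, 254, 191, 203]
350 [86, 231, 226, 217, 217, 230, 63, 25, 89, 124, 134, 131, 112, 96, 73, 53, 56, 54, 55, 54, 51, 51, 109, 171] [93, 91, 93, 92, 95, 92, 90, 89, 175, 205, 218, 213, 184, 156, 120, 92, 89, 91, 94, 90, 92, 89, 232, 241]
```

The bail sits at rows 54–73 (predicted 55–74), so the grip geometry is confirmed. On to the offset pre-hang pose, then lower.

```bash
python3 -m crank '{"slide":[[10.3,8.1,1.1],[10.3,8.1,1.1],[10.3,8.1,1.1],[10.3,8.1,1.1],[10.3,8.1,1.1],[10.3,8.1,1.1],[10.3,8.1,1.1],[10.3,8.1,1.1],[10.3,8.1,1.1],[0,0,0],[0,0,-12],[0,0,-16],[0,0,-16],[0,0,-12],[0,0,-5],[0,0,0],[0,0,0]],"twist":[[0,0,-0.3],[0,0,-0.3],[0,0,-0.3],[0,0,-0.3],[0,0,-0.3],[0,0,-0.3],[0,0,-0.3],[0,0,-0.3],[0,0,-0.3],[0,0,0],[0,0,0],[0,0,0],[0,0,0],[0,0,0],[0,0,0],[0,0,0],[0,0,0]]}' 1 110
python3 - <<'E'
from h import *
cart([.600,.0900,.114],-8.4,40,8)
snap('wrist','w11.png'); g=cv2.cvtColor(cv2.imread('pics/w11.png'),cv2.COLOR_BGR2GRAY).astype(int)
H=np.array([.694,.0763,.254]);h=np.array([np.cos(-.147),np.sin(-.147),0]);n=np.array([-h[1],h[0],0])
for p in [(-19.4,-80),(-19.4,-30),(-19.4,0)]: print(p,[proj('w11.png',H+h*p[0]/1e3+n*y+[0,0,p[1]/1e3]) for y in(-.01,.01)])
s=g[0:110,180:420]; s=cv2.resize(s.astype(np.uint8),(120,37),interpolation=cv2.INTER_AREA)
for r in s: print(''.join(' .:-=+*#%@'[min(9,int(v)//26)] for v in r))
E
```

```text
time_s: 30.95
tcp_pos: [0.5433, 0.0727, 0.1151]
orientation: [2.789, -0.211, 1.31]
force: [-0.6, -0.4, -1.7]
opening: 0.0106
gripper_force: 107.5
margin 0.27 dq [0.   0.01 0.02 0.02 0.01 0.02]
per-row slide [ 7.1  2.2 -0.1]
[[0.0, 0.0, -0.1], [0.0, 0.0, -0.1], [0.0, 0.0, -0.1]]
(-19.4, -80) [(np.float64(286.2), np.float64(-12.2)), (np.float64(246.1), np.float64(-11.8))]
(-19.4, -30) [(np.float64(273.8), np.float64(-161.3)), (np.float64(219.9), np.float64(-160.5))]
(-19.4, 0) [(np.float64(261.3), np.float64(-312.9)), (np.float64(193.4), np.float64(-311.6))]
@@@@@@@@@@@@@@@@@@@@@@@@@@@@@@@@@@%####################%%%@@@@@@@@@@@@@@@@@@@@@@@@@@@@@@@@@@@@@@%%%%%%@@@@@@@@@@@@@@@@@@
@@@@@@@@@@@@@@@@@@@@@@@@@@@@@@@@@@@###################%@@%@@@@@@@@@@@@@@@@@@@@@@@@@@@@@@@@@@@@@@%%%%%%@@@@@@@%%%@@@@@@@@
@@@@@@@@@@@@@@@@@@@@@@@@@@@@@@@@@@@%###################@@%@@@@@@@@@@@@@@@@@@@@@@@@@@@@@@@@@@@@@%%@%%%%@@@@@@%@@%@@@@@@@@
@@@@@@@@@@@@@@@@@@@@@@@@@@@@@@@@@@@%###################@@%@@@@@@@@@@@@@@@@@@@@@@@@@@@@@@@@@@@@@@@@@%%%@@@@@@@@@@@@@@@@@@
@@@@@@@@@@@@@@@@@@@@@@@@@@@@@@@@@@@@#################
[... 3239 characters left out ...]
::----::::::::::::::::::-=+********+****+***********++=-::::..:..::::::::.::::::::----::.::::::
:::::::::::::::::::::::::::----::::::::::::::.::.::=+*******+===========+===+++****++=-::.:::::::::::::::::----:::::::.:
:::::::::::::::::::::::::::-----:::::::::..:...:-=****+===========================+++***+-::.::.::.::::::::----:::::::::
:::::::::::::::::::::::::.:-----::::::.:.::.:-=***+==================================-=+***+-::::::.:::::::----:::::::::
:::::::::::::::::::::::::.:-----::::.:::..:=***+==========================================+***+-:.:::::::::----:::::::::
::::::::.:::::::::::::::::::----::::.:..:=*#*+=============================================-=+**+-:.:.:::::----:::::::::
```

```bash
python3 - <<'E'
from h import *
H=np.array([.694,.0763,.254]);h=np.array([np.cos(-.147),np.sin(-.147),0])
for p in [(-19.4,-80),(-19.4,-96),(-16.5,-105.5),(-13.5,-109.5),(-9.7,-112.8),(0,-115)]: print(p,proj('w11.png',H+h*p[0]/1e3+[0,0,p[1]/1e3]))
T=telemetry.read_state()['tcp_pos']; B=T+h*.0656+[0,0,.058]; print('bail',B,proj('w11.png',B),'hook x of bail',(B-H)@h)
g=cv2.cvtColor(cv2.imread('pics/w11.png'),cv2.COLOR_BGR2GRAY).astype(int)
for c in (262,270,278): print(c,g[0:48:2,c].tolist())
E
```

```text
(-19.4, -80) (np.float64(266.1), np.float64(-12.0))
(-19.4, -96) (np.float64(270.4), np.float64(20.8))
(-16.5, -105.5) (np.float64(273.0), np.float64(35.2))
(-13.5, -109.5) (np.float64(274.3), np.float64(39.2))
(-9.7, -112.8) (np.float64(275.4), np.float64(41.0))
(0, -115) (np.float64(277.0), np.float64(35.8))
bail [0.60824512 0.06323468 0.17315578] (np.float64(317.0), np.float64(64.7)) hook x of bail -0.08291631408271455
262 [189, 189, 193, 191, 189, 193, 193, 193, 194, 191, 194, 139, 139, 139, 141, 139, 142, 131, 125, 127, 98, 48, 52, 50]
270 [189, 191, 192, 190, 190, 192, 194, 192, 195, 189, 172, 159, 147, 148, 148, 147, 150, 134, 123, 127, 99, 47, 53, 52]
278 [190, 192, 194, 191, 191, 193, 193, 193, 194, 188, 166, 140, 138, 141, 140, 139, 141, 135, 125, 127, 98, 51, 52, 53]
```

The hook's lower curl is where the model puts it (shade edge at row 21, bottom at row 41, both as predicted). Sliding the rim under the hook, with the bail stopping short of the leg.

```bash
python3 -m crank '{"slide":[[7,0.5,0],[7,0.5,0],[7,1,0],[7,1,0],[7,2,0],[7,2.5,0],[7,2.5,0],[6,2,0],[0,0,0],[0,0,0]],"twist":[[0,0,0],[0,0,0],[0,0,0],[0,0,0],[0,0,0],[0,0,0],[0,0,0],[0,0,0],[0,0,0],[0,0,0]]}' 1 110
python3 - <<'E'
from h import *
H=np.array([.694,.0763,.254]);h=np.array([np.cos(-.147),np.sin(-.147),0]);n=np.array([-h[1],h[0],0])
T=telemetry.read_state()['tcp_pos']; B=T+h*.0656+[0,0,.058]; print('bail in hook',((B-H)@h).round(4),((B-H)@n).round(4),B[2].round(4))
goal(T,-8.4,40)
snap('wrist','w12.png'); g=cv2.cvtColor(cv2.imread('pics/w12.png'),cv2.COLOR_BGR2GRAY).astype(int)
for c in (285,300,312,325,345): print(c,g[0:90:3,c].tolist())
print([proj('w12.png',H+h*p[0]/1e3+[0,0,p[1]/1e3]) for p in [(-19.4,-80),(-19.4,-96),(-13.5,-109.5)]])
E
```

```text
time_s: 32.25
tcp_pos: [0.5977, 0.085, 0.1142]
orientation: [2.79, -0.21, 1.307]
force: [-0.6, -0.4, -1.9]
opening: 0.0105
gripper_force: 107.5
bail in hook -0.0309 -0.0055 0.1722
q [ 0.15  0.32  2.32  3.72  0.42 -1.91] d mm [0. 0. 0.] deg [-0.5  0.3 -0. ] F [-0.6 -0.4 -1.9] [np.float64(0.3)]
285 [229, 231, 239, 238, 238, 237, 238, 238, 239, 237, 236, 238, 254, 253, 246, 192, 190, 187, 156, 123, 130, 130, 113, 96, 75, 72, 156, 138, 118, 102]
300 [149, 150, 150, 151, 149, 149, 148, 147, 150, 150, 148, 147, 255, 253, 248, 154, 165, 187, 158, 123, 130, 132, 113, 96, 73, 73, 164, 144, 149, 146]
312 [147, 146, 146, 148, 147, 148, 146, 147, 146, 148, 147, 144, 255, 253, 246, 194, 191, 188, 157, 123, 127, 131, 113, 98, 74, 76, 150, 140, 142, 140]
325 [148, 149, 149, 149, 152, 151, 187, 192, 192, 190, 192, 191, 255, 253, 247, 192, 189, 175, 145, 123, 132, 133, 113, 94, 75, 77, 150, 139, 141, 141]
345 [236, 235, 235, 235, 235, 236, 235, 235, 234, 235, 235, 236, 237, 236, 236, 236, 237, 151, 93, 125, 131, 131, 111, 95, 73, 54, 52, 53, 53, 55]
[(np.float64(303.9), np.float64(43.9)), (np.float64(305.6), np.float64(78.4)), (np.float64(307.0), np.float64(95.0))]
```

```bash
python3 -m crank '{"slide":[[0,0,4],[0,0,4],[0,0,3.5],[0,0,0],[4,-0.6,0],[4,-0.6,0],[0,0,0]],"twist":[[0,0,0],[0,0,0],[0,0,0],[0,0,0],[0,0,0],[0,0,0],[0,0,0]]}' 1 110
python3 -m crank '{"slide":[[4,-0.6,0.5],[4,-0.6,0.5],[4,-0.6,0.5],[4,-0.6,0],[4,-0.6,0],[2.5,-0.4,0],[0,0,0],[0,0,0]],"twist":[[0,0,0],[0,0,0],[0,0,0],[0,0,0],[0,0,0],[0,0,0],[0,0,0],[0,0,0]]}' 1 110
python3 - <<'E'
from h import *
H=np.array([.694,.0763,.254]);h=np.array([np.cos(-.147),np.sin(-.147),0]);n=np.array([-h[1],h[0],0])
T=telemetry.read_state()['tcp_pos']; B=T+h*.0656+[0,0,.058]; print('bail in hook',((B-H)@h).round(4),((B-H)@n).round(4),B[2].round(4))
snap('wrist','w13.png'); g=cv2.cvtColor(cv2.imread('pics/w13.png'),cv2.COLOR_BGR2GRAY).astype(int)
for c in (285,300,312,325,345): print(c,g[0:150:5,c].tolist())
print([proj('w13.png',H+h*p[0]/1e3+[0,0,p[1]/1e3]) for p in [(-19.4,-80),(-19.4,-96),(-13.5,-109.5)]])
E
```

```text
time_s: 33.17
tcp_pos: [0.6066, 0.0836, 0.1259]
orientation: [2.789, -0.211, 1.309]
force: [-0.1, 0.2, -2.2]
opening: 0.0106
gripper_force: 107.6
time_s: 34.17
tcp_pos: [0.6284, 0.0804, 0.1273]
orientation: [2.79, -0.21, 1.308]
force: [0.4, -0.3, -2.5]
opening: 0.0105
gripper_force: 107.6
bail in hook 0.0001 -0.0056 0.1853
285 [124, 124, 126, 127, 125, 122, 120, 120, 143, 141, 142, 70, 67, 70, 65, 71, 128, 60, 49, 50, 90, 85, 220, 253, 208, 189, 192, 191, 192, 192]
300 [126, 124, 124, 124, 122, 124, 124, 122, 147, 148, 149, 74, 67, 72, 64, 60, 150, 149, 149, 152, 154, 154, 234, 253, 206, 184, 192, 190, 192, 193]
312 [122, 124, 123, 125, 124, 126, 125, 123, 147, 148, 148, 74, 68, 72, 62, 67, 146, 146, 146, 146, 154, 155, 234, 253, 216, 187, 190, 191, 190, 193]
325 [127, 128, 126, 126, 126, 127, 126, 125, 148, 150, 150, 95, 73, 86, 90, 68, 151, 193, 192, 196, 225, 225, 236, 253, 217, 186, 191, 191, 190, 191]
345 [238, 237, 235, 235, 235, 234, 234, 235, 235, 236, 236, 125, 131, 117, 89, 56, 53, 53, 51, 70, 87, 89, 89, 89, 87, 119, 117, 116, 115, 115]
[(np.float64(303.2), np.float64(121.7)), (np.float64(305.0), np.float64(150.3)), (np.float64(306.5), np.float64(160.8))]
```

The bail is inside the lower curl with no contact. Lowering.

```bash
python3 -m crank '{"slide":[[0,0,-5],[0,0,-6],[0,0,-6],[0,0,-6],[0,0,-6],[0,0,-4],[0,0,0],[0,0,0]],"twist":[[0,0,0],[0,0,0],[0,0,0],[0,0,0],[0,0,0],[0,0,0],[0,0,0],[0,0,0]]}' 1 110 | grep -E "tcp|^force"; for a in 1; do python3 -m crank '{"slide":[[0,0,-1.5],[0,0,0]],"twist":[[0,0,0],[0,0,0]]}' 1 110 | grep -E "tcp|^force"; done;  python3 -m crank '{"slide":[[0,0,-1.2],[0,0,0]],"twist":[[0,0,0],[0,0,0]]}' 1 110 | grep -E "tcp|^force"; python3 -m crank '{"slide":[[0,0,-1],[0,0,0]],"twist":[[0,0,0],[0,0,0]]}' 1 110 | grep -E "tcp|^force"
```

```text
tcp_pos: [0.6287, 0.0804, 0.0946]
force: [-0.0, 0.6, -2.0]
tcp_pos: [0.6285, 0.0804, 0.093]
force: [0.5, 0.4, -1.4]
tcp_pos: [0.6285, 0.0804, 0.0916]
force: [0.2, 0.2, -1.2]
tcp_pos: [0.6285, 0.0804, 0.0906]
force: [0.0, 0.3, -2.1]
```

```bash
python3 -m crank '{"slide":[[0,0,-1],[0,0,0]],"twist":[[0,0,0],[0,0,0]]}' 1 110 | grep -E "tcp|^force";  python3 -m crank '{"slide":[[0,0,-1],[0,0,0]],"twist":[[0,0,0],[0,0,0]]}' 1 110 | grep -E "tcp|^force"; python3 -m crank '{"slide":[[0,0,-1],[0,0,0]],"twist":[[0,0,0],[0,0,0]]}' 1 110 | grep -E "tcp|^force"
```

```text
tcp_pos: [0.6288, 0.0803, 0.0899]
force: [-0.4, -0.5, -1.1]
tcp_pos: [0.6293, 0.0803, 0.0895]
force: [-0.4, 1.1, 1.3]
tcp_pos: [0.6298, 0.0803, 0.0892]
force: [0.3, 0.4, 4.4]
```

```bash
python3 -m crank '{"slide":[[0,0,1],[0,0,0]],"twist":[[0,0,0],[0,0,0]]}' 1 20 | grep -E "tcp|^force"; python3 -m crank '{"slide":[[0,0,0],[0,0,0],[0,0,0],[0,0,0],[0,0,0],[0,0,0],[0,0,0],[0,0,0],[0,0,0],[0,0,0]],"twist":[[0,0,0],[0,0,0],[0,0,0],[0,0,0],[0,0,0],[0,0,0],[0,0,0],[0,0,0],[0,0,0],[0,0,0]]}' 0 20
python3 - <<'E'
from h import *
snap('wrist','w14.png'); g=cv2.cvtColor(cv2.imread('pics/w14.png'),cv2.COLOR_BGR2GRAY)
s=cv2.resize(g[0:400,160:480],(80,50),interpolation=cv2.INTER_AREA)
for r in s: print(''.join(' .:-=+*#%@'[min(9,int(v)//26)] for v in r))
E
```

```text
tcp_pos: [0.6289, 0.0803, 0.0893]
force: [-0.2, -0.3, 4.0]
time_s: 38.22
tcp_pos: [0.6285, 0.0804, 0.0887]
orientation: [2.789, -0.21, 1.308]
force: [0.4, -0.2, -0.2]
opening: 0.0427
gripper_force: 0.0
@@@@@@@@@@@@@@@@@@@@@@@@@@@@@#++++++++++*#%@@@@@@@@@@@@@%%%@@@@@@@@@@@@@@@@@@@@@
@@@@@@@@@@@@@@@@@@@@@@@@@@@@@@@@@@@@@@@@@@@@@@@@@@@@@@@@@%%@@@@%@@@@@@@@@@@@@@@@
@@@@@@@@@@@@@@@@@@@@@@@@@%###########%%%%%%@@@@@@@@@@@@@@%@@@@@@@@@%%@@@@@@@@@@@
@@@@@@@@@@@@@@@@@@@@@@@@@@####*+**#########@@@@@@@@@@@@@@@@@@@@@@@@@@@@@@@@@@@@@
@@@@@@@@@@@@@@@@@@@@@@@@@@#################@@@@@@@@@@@@%@@@@@@@@@%%%%##****+++==
@@@@@@@@@@@@@@@@@@@@@@@@@@%################%%%%###***+++===---::::::::::::::::::
@@@@@@@@@@@@@@@@@%#********###############*-----------------::::::::::::::::::::
@%%%###***+++===-==========###############*==================:::::::::.:::::::::
::..::::::::::::::---------+**************+------------------:::::::::::::::::::
::::::::::::::::::--::::::::++++++++++++++-:::::::::::::::---:::::::::::::::::::
::::::::::::::::::--::::::::=+++++++++++++-:::::::::::::::---:::::::::.:::::::::
:::::::
[... 2451 characters left out ...]
.......-++===+=............:::::::.::::::::::::.....
...:::::::::::.:.:::::.:............-------.......:::..:::::::.:.::::::::::.....
..:::::::::::::.::::::::..........................:....:::::::::::.::::::::::...
.::::::::::.:::::::::::::...::.:::..............:.....:::::::::::::::::::::::...
.:::::......:::::.:..::::.............................:::::::..:::::::....:::...
.::.........::::::::::::.......::::.::::::::::::.......:::::::.::::::::.........
......::....:::...............::.::.::::::.::::.................:::::::::.......
....:::::.....................:::::.:::.:::::::......................::::::.....
..::::::.............::::......::::::::.:..:::......:.:::::............::::::...
```

The pail hangs in the hook with the fingers open and clear. Backing out along the tool axis.

```bash
python3 -m crank '{"slide":[[-5,0.5,4],[-7.6,0.8,6.4],[-7.6,0.8,6.4],[-7.6,0.8,6.4],[-7.6,0.8,6.4],[-7.6,0.8,6.4],[-7.6,0.8,6.4],[-7.6,0.8,6.4],[-7.6,0.8,6.4],[-7.6,0.8,6.4],[-7.6,0.8,6.4],[-7.6,0.8,6.4],[0,0,0],[0,0,0],[0,0,0],[0,0,0],[0,0,0],[0,0,0]],"twist":[[0,0,0],[0,0,0],[0,0,0],[0,0,0],[0,0,0],[0,0,0],[0,0,0],[0,0,0],[0,0,0],[0,0,0],[0,0,0],[0,0,0],[0,0,0],[0,0,0],[0,0,0],[0,0,0],[0,0,0],[0,0,0]]}' 0 20
python3 - <<'E'
from h import *
import time
a=[snap('wrist','w15.png')['color'].astype(int)]
sc=snap('scene','scene15.png')['color']; b=snap('wrist','w16.png')['color'].astype(int)
print('motion',np.abs(a[0]-b).max(axis=2)[:300].mean().round(3), (np.abs(a[0]-b).max(axis=2)>40).sum())
g=cv2.cvtColor(cv2.imread('pics/w16.png'),cv2.COLOR_BGR2GRAY)
s=cv2.resize(g[0:320,140:500],(90,40),interpolation=cv2.INTER_AREA)
for r in s: print(''.join(' .:-=+*#%@'[min(9,int(v)//26)] for v in r))
H=np.array([.694,.0763,.254]);h=np.array([np.cos(-.147),np.sin(-.147),0])
for p in [(-19.4,-30),(-19.4,-80),(-19.4,-96),(0,-106)]: print(p,proj('w16.png',H+h*p[0]/1e3+[0,0,p[1]/1e3]))
d=np.abs(sc.astype(int)-cv2.imread('pics/scene0.png')[:,:,::-1]).max(axis=2)>50
for n,(u,v,r) in dict(jar=(340,186,9),beads=(341,208,14),glue=(210,252,18),syrup=(472,277,18),tin=(182,197,18),tidy=(292,243,18)).items(): print(n,d[v-r:v+r,u-r:u+r].mean().round(3))
E
```

```text
time_s: 40.52
tcp_pos: [0.54, 0.0897, 0.163]
orientation: [2.789, -0.21, 1.308]
force: [0.5, -0.8, -0.5]
opening: 0.0429
gripper_force: 0.0
motion 1.924 8
+=*@@@@@@@@@@@@@@@@@@@@@@@@@@@@@@@@@#=======+@@@@@@@@@@@@@%@@@@@@@@%@@@@@@@@@@@@@@@@@@@@@@
++=*@@@@@@@@@@@@@@@@@@@@@@@@@@@@@@@@@+=======%@@@@@@@@@@@@@%%%%@@@%@@@@@@@@@@@@@@@@@@@@@@@
+++=#@@@@@@@@@@@@@@@@@@@@@@@@@@@@@@@@#+++++++%@@@@@@@@@@@@%%%%@@%%%@@@%@@@@@@@@@@@@@@@@@@@
++++=%@@@@@@@@@@@@@@@@@@@@@@@@@@@@@@@%+++++++%@@@@@@@@@@@@@@%%@@@%@@@%%%@@@@@@@@@@@@@@@@@@
*+++++%@@@@@@@@@@@@@@@@@@@@@@@@@@@@@@%++++++*%@@@@@@@@@@@@@@@@@@%@@%%@@@@@@@@@@@@@@@@@@@@@
+++++=+@@@@@@@@@@@@@@@@@@@@@@@@@@@@@@%++++++#%@@@@@@@@@@@@%@@@@@@@@@@@@@@@@@@@@@@%%%%###**
*+*+++=*@@@@@@@@@@@@@@@@@@@@@@@@@@@@@@*+++++#%@@@@@@@@@@@@@%%%%%###***+++===---:::::...:.:
%*+*+++=#@@@@@@@@@@@@@@@@@@@@@@@@@@@@@######%#***+++===---:::::...:::::.::::::::::::.:::::
@%*+++++=%@@%%%@@@@%%%###***+++===---#%##%%%%-::::::::::::::::::::.::::::::::::::::::::::-
%##++++++=+==---:::::::::::..::::::::*#######-:::::::::.:::::::::::::::::::::::::::::::::%
*###*+++++=::::..::::::::::::.::===
[... 2250 characters left out ...]
::::::::::::::.:=#*:.......::::::::::....::::.....+#+-:.::::::..:.::::::::::::::
::::::::..:::::::::.::::...:=:.......:::::.:::......::::....-::..::::..::::.::::..::::::::
::::::::..:...::::..................:.::::::::.................:...:..::.........:::::::::
:::::::::....::..:..:.:..............::.::::.....................:......::........:::.:.::
:.:.::.......::::.......................................................::::.......:.::..:
(-19.4, -30) (np.float64(299.0), np.float64(-22.3))
(-19.4, -80) (np.float64(303.7), np.float64(67.4))
(-19.4, -96) (np.float64(304.8), np.float64(88.8))
(0, -106) (np.float64(306.0), np.float64(83.5))
jar 0.0
beads 0.0
glue 0.0
syrup 0.0
tin 0.0
tidy 0.0
```

```bash
python3 -m crank '{"slide":[[-10,1,8],[-10,1,8],[0,0,0],[0,0,0],[0,0,0],[0,0,0],[0,0,0],[0,0,0],[0,0,0],[0,0,0]],"twist":[[0,0,0],[0,0,0],[0,0,0],[0,0,0],[0,0,0],[0,0,0],[0,0,0],[0,0,0],[0,0,0],[0,0,0]]}' 0 20 | grep -E "time|^force"; python3 -c "
from station import order
print(order.hand_in())"
```

```text
time_s: 41.92
force: [-0.7, -0.3, -0.0]
the job is handed in; nothing more can be done
None
```

The job is handed in at about 42 s: the S-hook hangs on the rail over the empty dish with the pail hanging still in its lower curl, and the final pictures show the tidy box and bystanders unmoved; no verdict came back.

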